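# Open the sloping console case

## Task

Using the screwdriver from the wooden stand, turn both slotted fasteners on the sloping face of the grey console case anticlockwise towards their quarter-turn stop, until the access panel is free; keep the gripper's fingers off the case and do not force the panel. Put the screwdriver back upright in its stand, then lift the panel off by its black handle and lay it flat on the cork mat, handle up, setting it down rather than dropping it. Leave the other things on the table where they are.

Things in the scene. Friction and masses are not known exactly. Their poses are not given: they have to be found in the camera images.
- case: Grey console case, fixed, 204 mm wide (y), 190 mm deep. Origin: under the middle of its 160 mm deep sloping part, at table height, z up. Front (-x) 50 mm high; the face rises at 30 degrees towards +x, 96.2 mm high at x=y=0; outward normal (-0.5,0,0.866), uphill (0.866,0,0.5) in the case's frame. Rear housing 138 mm high. 7 mm rails hold the panel: play 4 mm uphill, 3 mm each side.
- face (a point): Middle of the case's sloping face, where the panel's underside lies (case's axes). Two steel fasteners turn about the face's normal; seen from outside, 0 degrees = head and slot straight uphill (panel held); they start 0 to 50 degrees anticlockwise of that, each its own, not reported: look or feel with the blade. Stop at 90 anticlockwise: head along case y, panel free (within 10 degrees).
- left_slot (a point): Middle of the floor of the left (+y) fastener's slot, on its axis, 10 mm above the face along the normal, at case (-0.005, 0.060, 0.1049); axes as the case's, fixed. Head oblong, 34 x 16 mm, from 7 to 16 mm above the face, in a 24 mm (uphill) by 44 mm (y) opening of the panel. Slot along the head's length: 17 mm long, 5.5 mm wide, 6 mm deep, closed ends.
- right_slot (a point): The same for the right (-y) fastener, at case (-0.005, -0.060, 0.1049). Its angle is independent of the left one's; both turn anticlockwise to the stop. Each turns against about 0.05 N m of dry friction and stays where it is left.
- panel: Aluminium access panel, 104 mm (x) by 176 mm (y) by 5 mm, 220 g, loose, held only by the two fastener heads. Origin: centre of its underside; z out of its outer face, x uphill when on the case (so it starts tilted 30 degrees).
- panel_grip (a point): Middle of the panel's black handle: a round bar 10 mm thick along the panel's y, 52 mm long, on two posts at its ends, its centre 40 mm above the panel's underside.
- driver: Flat-blade screwdriver, 120 g, upright in the stand. Origin: underside of its round collar (36 mm across, 8 mm thick) resting on the stand; z up the handle. Square black handle 24 x 24 mm from 8 to 93 mm, flats facing x and y. Below: 7 mm shaft, then a blade 13 mm wide along x, 2.4 mm thick along y, 12 mm long, ending 95 mm below the origin.
- driver_tip (a point): Middle of the end of the screwdriver's blade.
- stand: Wooden stand, fixed, 90 x 90 mm, 110 mm high. Origin: centre of its underside. Its top board (100 to 110 mm) has a central square hole 24 x 24 mm, in which the screwdriver's shaft hangs with the collar on the board. Stand and mat may change sides.
- mat: Cork mat, fixed, 190 mm (x) by 240 mm (y), 6 mm thick. Origin: centre of its underside.
- tape: Bystander: cardboard ring of tape, 90 mm across, 24 mm high
- stapler: Bystander: stapler, 130 x 34 x 36 mm
- glue: Bystander: white bottle, 44 mm across, 110 mm high
- partsbox: Bystander: clear divided parts box, 100 x 130 x 45 mm, open on top
- mug: Bystander: white mug, 80 mm across, 90 mm high
- dowel: Bystander: wooden rod 170 mm long and 26 mm thick, lying
Not all that is in view belongs to the job. Leave any pink or turquoise look-alike of the driver alone.

How it is judged:
On the way, in this order (a step that is already met when the one before it is completed fails the run):
1. the blade is down in the slot of one of the fasteners ((distance between driver_tip and left_slot below 0.004 m or distance between driver_tip and right_slot below 0.004 m)), for 0.1 s.
2. the panel is off the case, held by the gripper, with the screwdriver standing in its stand (distance between panel and case above 0.15 m and contact force between the fingers and panel above 0.5 N and horizontal distance between driver_tip and stand below 0.015 m and height (world z) of driver below 0.116 m), for 0.1 s.
At the end, for the whole second after the job is handed in: The panel lies flat (within 4.5 degrees) and still on the mat, handle up, its centre within 60 mm of the mat's centre along each side; the screwdriver stands still and upright in the stand's hole with its collar on the board (centre within 10 mm) (x of panel in the frame of mat between -0.06 and 0.06 m and y of panel in the frame of mat between -0.06 and 0.06 m and z of panel in the frame of mat between 0.003 and 0.01 m and z of panel_grip in the frame of mat above 0.042 m and angle between each of panel, driver's own z axis and vertical below 0.08 rad and linear speed of each of panel, driver below 0.02 m/s and horizontal distance between driver and stand below 0.01 m and height (world z) of driver between 0.106 and 0.114 m); the robot touches nothing.
It fails at once if the fingers touch the case or its fasteners with more than 6 N (contact force between the fingers and case above 6 N).
It fails at once if the panel is forced against the case or its fasteners with more than 50 N (contact force between panel and case above 50 N).
It fails at once if the panel is let go more than about 30 mm above the mat (distance between panel and case above 0.15 m and height (world z) of panel above 0.04 m and contact force between the fingers and panel below 0.02 N).
It fails at once if a bystander is moved by more than 30 mm (distance of any of tape, stapler, glue, partsbox, mug, dowel from where it was at the start of the episode above 0.03 m).
It also fails if it takes over 72 s, if anything falls off the work surface, if the arm or the gripper's body presses on something with over 40 N, if the wrist force passes 120 N, or if a joint passes its speed limit or range.

## Robot

A 7-joint arm with a two-finger parallel gripper is mounted at the origin on the work surface. World frame = base frame: x ahead of the robot, y to its left, z up, the work surface at z = 0. Lengths are in m, angles in rad, forces in N, time in s.
With the tool pointing down it reaches from about 0.35 to 0.9 m from the base axis. Payload 19.9 kg.
Tool frame: the origin (TCP) lies midway between the tips of the shut fingers; the grasp point (between the pads) lies 19 mm behind it; z points along the fingers, y is the line along which they close (so a half turn about z gives the same grasp; the last joint's range is limited). The gripper opens to 94 mm and grips with 3 to 60 N. Pads are 16 mm wide; open, the fingers measure 119 mm over their backs; the gripper's body (75 mm by 177 mm) begins 78 mm behind the grasp point.
Start: joints at [1.308, 0.417, -0.01, 1.614, 0.005, 1.111, -0.053], TCP at [0.137, -0.61, 0.205] pointing down, gripper open.
Joint ranges: [-2.81, 2.81], [-0.39, 2.02], [-1.27, 1.25], [0.06, 2.57], [-1.19, 4.33], [0.19, 2], [-2.82, 2.82]. Speed limits (rad/s): [1.89, 1.89, 2.39, 2.39, 3.01, 3.01, 3.01].

## Interface

Orientations are given as a rotation vector (axis times angle).
In Python, from cell import manip gives the robot as it stands. The module is installed in compiled form; this text tells all that it offers.
- The arm moves only by the tool servo_tool, never from a script. Its argument "moves" is a list of rows, each an object with "linear": the shift along the world's x, y, z as a fraction of full scale, a list of three; "rot": the turn, a rotation vector about the world's x, y, z as a fraction of full scale, a list of three. A call has 1 to 5 rows; each row is the pose to reach, as a shift and turn from the pose commanded when the call began; what a row does not reach only later rows make up. Full scale, the value 1, is 150 mm for a shift and 30 degrees for a turn. A row lasts 1/10 s, in which the tool goes at most 50 mm and 8.59 degrees, less where a joint would pass 70% of its speed; a pose out of reach is approached as far as the arm can. A call with a number of a shift or a turn outside -1 to 1 is refused whole. A call with a gripper value outside its range is refused whole. "hand" is the opening, from 0 (shut) to 1 (fully open), set as the call begins (left out, the last holds). The fingers move at their own pace and stop on an object; "squeeze" is the grip in N (left out, the last holds). Time passes only in rows, so rows that repeat a pose let the fingers close. It gives the time, the measured TCP pose, the force, the opening and the grip force at its end, in the units of the state.
- manip.observe(): the state, without advancing time (a new reading comes with each control period).
- manip.read_camera(name): name is "scene" or "top" or "wrist"; returns the picture (480x640x3 uint8, red, green, blue); there is no depth.
- manip.camera_model(name): a dict with "vfov" (degrees; the focal length in pixels is half the picture's height over the tangent of half this angle, whatever the lens; pixels are square), "cx", "cy" (the principal point, pixels), "D" ([k1, k2, p1, p2, k3] as OpenCV has them; the pictures are not rectified), "T" (4x4, takes a point from camera to world coordinates). Camera axes: x right, y down, z forward; pixel columns grow to the right and rows downward; lengths in m; the calibration is good to about 2 mm. A picture is of the moment at which its call begins: read the wrist's pose just before it. camera_model takes no time and is no camera call; for the wrist camera it gives the pose at the moment of the call.
- manip.finish_job(): hands the job in; it is judged then, once.
Trained networks look in the newest picture that a camera, given by its name, has taken for a name from the list of things; names that differ only in an ending like _2 or _b are one class to them, and where a whole thing is asked for, a point or a joint stands for the part that bears it (a point fixed in the world has none). Each returns a list of dicts, best first, with "confidence" (0 to 1); they miss things now and then, are a little off and sometimes report something else, mostly with a low value. They report only what shows in the picture. A call takes as long as a camera call. They do not tell look-alikes from the thing itself.
- manip.regions_of(camera, label): "mask" (480x640 bool, what is visible of it) and "extent" ([left, top, right, bottom] in pixels, round what is visible of it).
The state is a dict: "clock": time; "joint_pos": joint angles; "dq": joint speeds; "joint_torque": joint torques, N m; "position": TCP position; "tool_rot": TCP orientation; "force": force on the tool from outside, world axes, zero at the start; "moment": the same for the moment, N m; "finger_gap": opening from 0.0 (shut) to 1.0 (fully open); "grip_force": force on a finger pad.
Only numpy, scipy, OpenCV 4.12 (cv2) and the standard library are available. Lean on these libraries where they do the work, as an engineer would, in place of code of your own. Each camera call takes 0.05 s, during which the arm holds its last target. There are 200 camera calls.

## Working session

There is one attempt and no reset: what is moved stays moved. The work goes in short steps, Python scripts to look and compute and a tool call to move; the robot and the scene stay as the last step left them, time stands still between calls to the robot, and variables do not carry over. Pictures are saved under pics/ and viewed, at most 10 in all, crops included, and the job is handed in when it is done.

Besides the shell and the picture viewer there is one more tool, called after "Call:" as name(argument=value, ...) on one line, values as JSON. servo_tool: Moves the arm, as the interface text tells. Its arguments: {"type":"object","properties":{"moves":{"type":"array"},"hand":{"type":"number"},"squeeze":{"type":"number"}},"required":["moves"]}

```bash
mkdir -p pics; cat > h.py <<'E'
import numpy as np, cv2
from scipy.spatial.transform import Rotation as R
from cell import manip
def K(m):
    f=240/np.tan(np.radians(m["vfov"]/2)); return np.array([[f,0,m["cx"]],[0,f,m["cy"]],[0,0,1.]])
def ray(m,uv):
    p=cv2.undistortPoints(np.array(uv,float).reshape(-1,1,2),K(m),np.array(m["D"],float)).reshape(-1,2)
    T=np.array(m["T"]); d=np.c_[p,np.ones(len(p))]@T[:3,:3].T
    return T[:3,3],d/np.linalg.norm(d,axis=1)[:,None]
def atz(m,uv,z):
    o,d=ray(m,uv); return o+d*((z-o[2])/d[:,2])[:,None]
def proj(m,P):
    T=np.linalg.inv(np.array(m["T"])); rv=cv2.Rodrigues(T[:3,:3])[0]
    return cv2.projectPoints(np.array(P,float).reshape(-1,1,3),rv,T[:3,3],K(m),np.array(m["D"],float))[0].reshape(-1,2)
def snap(cam,name=None):
    m=manip.camera_model(cam); im=np.array(manip.read_camera(cam))
    if name: cv2.imwrite(f"pics/{name}.png",im[:,:,::-1])
    return m,im
E
python3 - <<'E'
from h import *
np.set_printoptions(precision=3,suppress=True)
s=manip.observe(); print({k:np.round(v,3) for k,v in s.items()})
ims=[]
for c in ("scene","top","wrist"):
    m,im=snap(c,c+"0"); ims.append(im); T=np.array(m["T"]);print(c,m["vfov"],m["cx"],m["cy"],m["D"]);print(T)
    for l in ("case","panel","driver","stand","mat"):
        for r in manip.regions_of(c,l)[:3]: print(c,l,round(r["confidence"],2),np.round(r["extent"]))
cv2.imwrite("pics/a.png",cv2.resize(np.hstack(ims[:2]),(800,300))[:,:,::-1])
E
```

```text
{'clock': np.float64(0.0), 'joint_pos': array([ 1.307,  0.418, -0.01 ,  1.614,  0.005,  1.111, -0.053]), 'dq': array([ 0.001,  0.   , -0.   ,  0.   ,  0.001,  0.002, -0.001]), 'joint_torque': array([  0.   , -85.123,   0.639, -42.598,  -0.049,   0.019,   0.   ]), 'position': array([ 0.137, -0.609,  0.205]), 'tool_rot': array([-3.121, -0.348,  0.   ]), 'force': array([-0.546,  1.016,  0.51 ]), 'moment': array([-0.031,  0.026,  0.005]), 'grip_force': np.float64(0.0), 'finger_gap': np.float64(1.001)}
scene 44.49909359103998 318.71862802336574 240.16119412012324 [-0.063  0.     0.     0.     0.   ]
[[ 0.846  0.287 -0.45   1.204]
 [ 0.534 -0.441  0.722 -1.118]
 [ 0.008 -0.851 -0.526  0.888]
 [ 0.     0.     0.     1.   ]]
scene case 0.57 [307. 222. 413. 311.]
scene case 0.24 [208. 244. 226. 282.]
scene panel 0.73 [326. 224. 383. 262.]
scene driver 0.98 [208. 246. 222. 286.]
scene driver 0.8 [243. 272. 262. 342.]
scene driver 0.69 [184. 282. 206. 357.]
scene stand 0.93 [202. 277. 248. 336.]
scene mat 0.84 [322. 186. 414. 231.]
top 45.75238873560447 328.09076755333524 244.37605098004903 [-0.17  0.    0.    0.    0.  ]
[[-0.021 -0.994  0.109  0.356]
 [-1.     0.021  0.005 -0.073]
 [-0.007 -0.109 -0.994  1.647]
 [ 0.     0.     0.     1.   ]]
top case 0.73 [266. 170. 342. 245.]
top panel 0.95 [272. 194. 336. 234.]
top panel 0.36 [264. 169. 340. 247.]
top driver 0.76 [418. 265. 434. 282.]
top driver 0.68 [423. 223. 442. 242.]
top driver 0.64 [454. 254. 471. 269.]
top stand 0.73 [401. 254. 440. 293.]
top mat 0.74 [154. 235. 233. 303.]
wrist 58.19587390819012 320.7108943391233 240.05436171288076 [-0.097  0.     0.     0.     0.   ]
[[ 0.221 -0.941 -0.257  0.212]
 [-0.975 -0.213 -0.057 -0.593]
 [-0.001  0.263 -0.965  0.385]
 [ 0.     0.     0.     1.   ]]
```

View pics/top0.png

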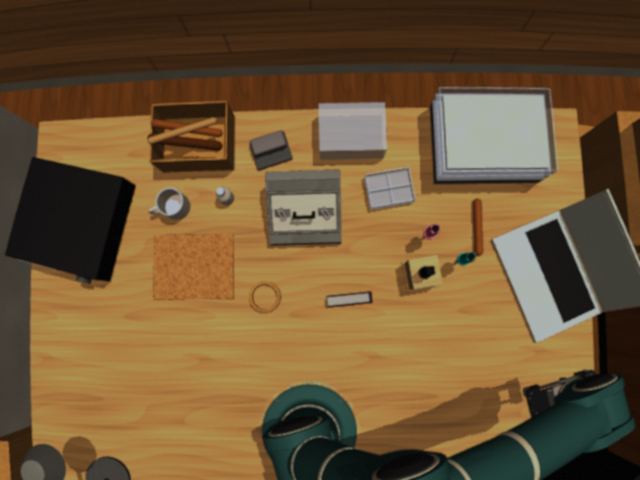

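View pics/scene0.png

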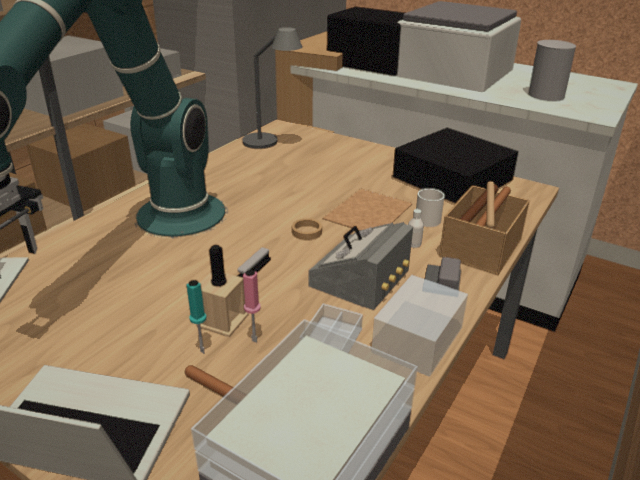

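The top view shows the stand with the black driver at about (425,273), the case at (304,207), and the mat at (194,266). The pink look-alike is at (432,232) and the turquoise one at (465,258). The scene view agrees: the black driver stands in the wooden block at about (217,265).

```bash
python3 - <<'E'
from h import *
np.set_printoptions(precision=3,suppress=True)
m,im=snap("top"); 
def rect(l,z,i=0,c="top",mm=None):
    r=manip.regions_of(c,l)
    for q in r[:2]:
        k=q["mask"].astype(np.uint8); ct=max(cv2.findContours(k,0,2)[0],key=cv2.contourArea).reshape(-1,2)
        w=atz(mm,ct,z)[:,:2]; b=cv2.minAreaRect(w.astype(np.float32)); print(c,l,round(q["confidence"],2),b)
rect("mat",.006,mm=m);rect("stand",.11,mm=m);rect("panel",.1,mm=m);rect("case",.1,mm=m)
print(atz(m,[[425,272]],.2),atz(m,[[432,232],[465,258]],.1))
ms,_=snap("scene")
# triangulate driver top
def tri(a,ua,b,ub):
    o1,d1=ray(a,[ua]);o2,d2=ray(b,[ub]);A=np.c_[d1[0],-d2[0]];t=np.linalg.lstsq(A,o2-o1,rcond=None)[0]
    p,q=o1+t[0]*d1[0],o2+t[1]*d2[0];return (p+q)/2,np.linalg.norm(p-q)
print(tri(m,(427,272),ms,(216,250)))
cv2.imwrite("pics/b.png",cv2.resize(np.hstack([im[150:330,240:480]]),(800,600),interpolation=cv2.INTER_CUBIC)[:,:,::-1])
E
```

```text
top mat 0.77 ((0.4814628064632416, 0.33019089698791504), (0.2413642704486847, 0.18774880468845367), 89.25206756591797)
top mat 0.7 ((0.7016523480415344, -0.24989603459835052), (0.11136948317289352, 0.14205977320671082), 8.659521102905273)
top stand 0.7 ((0.4406324326992035, -0.31828776001930237), (0.08736724406480789, 0.10094333440065384), 7.9147419929504395)
top stand 0.39 ((0.6169381737709045, -0.0011973083019256592), (0.18158899247646332, 0.10271713137626648), 88.7374267578125)
top panel 0.68 ((0.5672321915626526, -0.48112690448760986), (0.028483796864748, 0.15972642600536346), 88.66856384277344)
top panel 0.67 ((0.6181010603904724, 0.00025769323110580444), (0.17926858365535736, 0.10200335830450058), 89.82935333251953)
top case 0.84 ((0.6305660009384155, 0.0008025094866752625), (0.21078763902187347, 0.21029682457447052), 0.23622708022594452)
[[ 0.438 -0.312  0.2  ]] [[ 0.554 -0.353  0.1  ]
 [ 0.48  -0.441  0.1  ]]
(array([ 0.439, -0.319,  0.191]), np.float64(0.000991637719919421))
```

Call:
servo_tool(moves=[{"linear":[0.2,0.25,0.3],"rot":[0,0,-0.1]},{"linear":[0.4,0.5,0.6],"rot":[0,0,-0.2]},{"linear":[0.6,0.75,0.8],"rot":[0,0,-0.3]},{"linear":[0.8,1,0.8],"rot":[0,0,-0.425]},{"linear":[0.8,1,0.8],"rot":[0,0,-0.425]}], hand=1)

```text
clock: 1.7
position: [0.2597, -0.4575, 0.3272]
tool_rot: [3.14, -0.002, 0.002]
force: [-0.1, -1.5, 0.8]
finger_gap: 0.999
grip_force: 0.0
```

Call:
servo_tool(moves=[{"linear":[0.2,0.25,0]},{"linear":[0.4,0.5,0]},{"linear":[0.6,0.75,0]},{"linear":[0.8,0.95,0]},{"linear":[0.8,0.95,0]}])

```text
invalid input at $.moves[0]: expected keys linear, rot
```

Call:
servo_tool(moves=[{"linear":[0,0,0]},{"linear":[0,0,0]}])

```text
invalid input at $.moves[0]: expected keys linear, rot
```

```bash
python3 - <<'E'
from h import *
np.set_printoptions(precision=3,suppress=True)
s=manip.observe();print(s["clock"],s["position"],s["tool_rot"],s["joint_pos"])
m,im=snap("wrist","w1");print(np.array(m["T"]))
for l in("driver","stand"):
    for r in manip.regions_of("wrist",l)[:3]: print(l,round(r["confidence"],2),np.round(r["extent"]))
E
```

```text
1.7 [ 0.26  -0.457  0.327] [ 3.14  -0.002  0.002] [ 1.06   0.145 -0.072  1.695  0.01   1.3   -0.586]
[[-0.    -0.965 -0.262  0.336]
 [-1.     0.001 -0.001 -0.458]
 [ 0.001  0.262 -0.965  0.507]
 [ 0.     0.     0.     1.   ]]
driver 0.88 [134.   0. 187.  22.]
stand 0.58 [123.   0. 252.  73.]
```

View pics/w1.png

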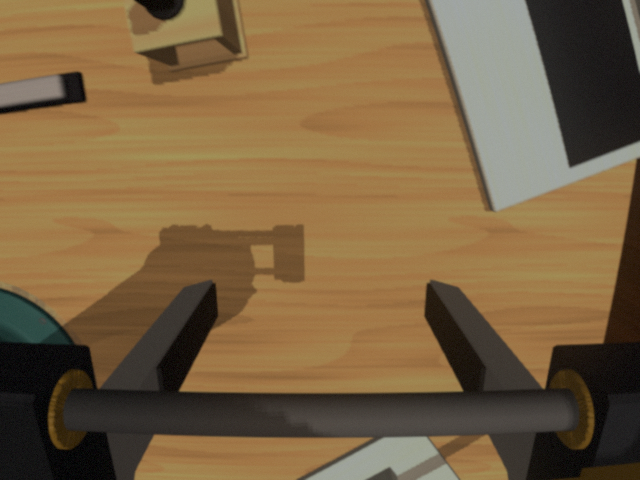

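The wrist picture shows the stand cut off at the top, around (185,30). The gripper must go further on, by about +120 mm in x and +141 mm in y.

Call:
servo_tool(moves=[{"linear":[0.2,0.25,0],"rot":[0,0,0]},{"linear":[0.4,0.5,0],"rot":[0,0,0]},{"linear":[0.6,0.75,0],"rot":[0,0,0]},{"linear":[0.8,0.94,0],"rot":[0,0,0]},{"linear":[0.8,0.94,0],"rot":[0,0,0]}])

```text
clock: 2.35
position: [0.3804, -0.3155, 0.3252]
tool_rot: [-3.141, -0.008, -0.001]
force: [-0.4, -0.8, -0.0]
finger_gap: 0.998
grip_force: 0.0
```

Call:
servo_tool(moves=[{"linear":[0,0,0],"rot":[0,0,0]},{"linear":[0,0,0],"rot":[0,0,0]}])

```text
clock: 2.55
position: [0.3765, -0.32, 0.3251]
tool_rot: [-3.141, 0.005, 0.001]
force: [-0.4, -0.1, 0.8]
finger_gap: 1.004
grip_force: 0.0
```

```bash
python3 - <<'E'
from h import *
import pickle
np.set_printoptions(precision=3,suppress=True)
s=manip.observe();print(s["clock"],s["position"],s["tool_rot"],s["joint_pos"])
m,im=snap("wrist","w2");print(np.array(m["T"]));pickle.dump((m,im),open("w2.pkl","wb"))
for l in("driver","stand"):
    for r in manip.regions_of("wrist",l)[:2]: print(l,round(r["confidence"],2),np.round(r["extent"]))
E
```

```text
2.55 [ 0.376 -0.32   0.325] [-3.141  0.005  0.001] [ 0.851  0.091 -0.224  1.762  0.021  1.292 -0.952]
[[-0.002 -0.964 -0.264  0.453]
 [-1.     0.002  0.002 -0.321]
 [-0.001  0.264 -0.964  0.505]
 [ 0.     0.     0.     1.   ]]
driver 0.91 [164.   6. 328.  92.]
driver 0.85 [300.  36. 472. 107.]
stand 0.92 [277.  79. 380. 181.]
```

View pics/w2.png

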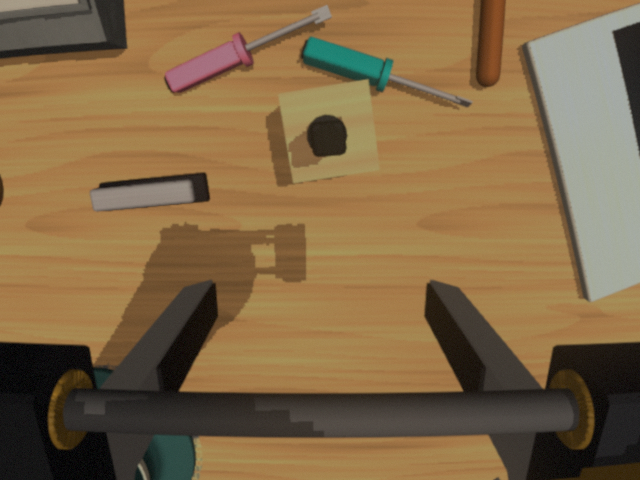

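The wrist view shows the stand's top with corners near (278,93), (371,80), (380,170) and (293,182). The black driver is at (327,135). The two look-alikes have toppled and lie behind the stand.

```bash
python3 - <<'E'
from h import *
import pickle
np.set_printoptions(precision=4,suppress=True)
m,im=pickle.load(open("w2.pkl","rb"))
m,im2=snap("wrist")
c=atz(m,[[278,93],[371,80],[380,170],[293,182]],.11);print(c,c.mean(0))
for i in range(4): e=c[(i+1)%4]-c[i];print(np.linalg.norm(e),np.degrees(np.arctan2(e[1],e[0])))
print(atz(m,[[327,135]],.203),atz(m,[[327,135]],.16))
cr=im[70:190,265:395]; cr=cv2.resize(cr,None,fx=4,fy=4,interpolation=cv2.INTER_CUBIC).astype(float)
cr=np.clip(255*(cr/255)**.5,0,255).astype(np.uint8)
cv2.imwrite("pics/w2c.png",cr[:,:,::-1])
E
```

```text
[[ 0.4789 -0.2826  0.11  ]
 [ 0.4898 -0.3641  0.11  ]
 [ 0.4111 -0.3741  0.11  ]
 [ 0.4002 -0.2946  0.11  ]] [ 0.445  -0.3289  0.11  ]
0.08220693512447444 -82.38147357314513
0.07934341947063371 -172.75437921072202
0.08030797698759728 97.80845677664058
0.07961996452404874 8.613806365753492
[[ 0.4448 -0.3245  0.203 ]] [[ 0.4437 -0.325   0.16  ]]
```

View pics/w2c.png

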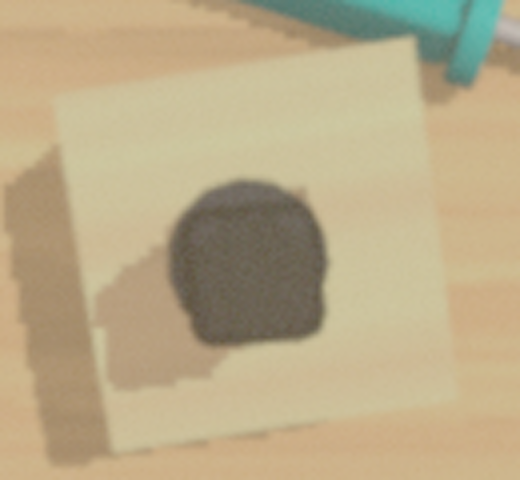

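The crop shows the handle at the stand's own yaw, about 8°, with an 80 mm top board. I'll take a second look from straight above.

Call:
servo_tool(moves=[{"linear":[0.2,-0.03,0],"rot":[0,0,0.1]},{"linear":[0.42,-0.03,0],"rot":[0,0,0.257]},{"linear":[0.42,-0.03,0],"rot":[0,0,0.257]},{"linear":[0.42,-0.03,0],"rot":[0,0,0.257]},{"linear":[0.42,-0.03,0],"rot":[0,0,0.257]}])

```text
clock: 3.25
position: [0.4397, -0.3236, 0.3254]
tool_rot: [3.135, 0.207, -0.001]
force: [-0.3, -0.4, 0.3]
finger_gap: 0.996
grip_force: 0.0
```

Call:
servo_tool(moves=[{"linear":[0,0,0],"rot":[0,0,0]},{"linear":[0,0,0],"rot":[0,0,0]},{"linear":[0,0,0],"rot":[0,0,0]}])

```text
clock: 3.55
position: [0.4402, -0.3233, 0.3257]
tool_rot: [3.134, 0.209, 0.0]
force: [0.1, 0.4, -0.1]
finger_gap: 0.997
grip_force: 0.0
```

```bash
cat >> h.py <<'E'
def quad(mask):
    ct=max(cv2.findContours(mask.astype(np.uint8),0,2)[0],key=cv2.contourArea)
    return cv2.boxPoints(cv2.minAreaRect(ct))
E
python3 - <<'E'
from h import *
import pickle
np.set_printoptions(precision=4,suppress=True)
s=manip.observe();print(s["clock"],s["position"],s["tool_rot"])
m,im=snap("wrist","w3");T=np.array(m["T"]);print(T);pickle.dump((m,im),open("w3.pkl","wb"))
for l in("driver","stand"):
    for r in manip.regions_of("wrist",l)[:2]:
        print(l,round(r["confidence"],2),np.round(r["extent"]))
        q=quad(r["mask"])
        print(q.tolist())
        for z in (.11,.203):
            c=atz(m,q,z); print(z,c[:,:2].mean(0),[(round(float(np.linalg.norm(e)),4),round(float(np.degrees(np.arctan2(e[1],e[0]))),1)) for e in (c[1]-c[0],c[2]-c[1])])
cr=im[100:340,200:440];cr=cv2.resize(cr,(600,600),interpolation=cv2.INTER_CUBIC)/255.
cv2.imwrite("pics/w3c.png",(255*cr**.5).astype(np.uint8)[:,:,::-1])
print(proj(m,[[.443,-.322,.11],[.443,-.322,.203]]))
E
```

```text
3.55 [ 0.4402 -0.3233  0.3257] [3.1343 0.2092 0.0003]
[[ 0.1335 -0.9561 -0.261   0.5156]
 [-0.991  -0.1289 -0.0348 -0.3136]
 [-0.0004  0.2633 -0.9647  0.5053]
 [ 0.      0.      0.      1.    ]]
driver 0.92 [308.  98. 468. 184.]
[[304.60003662109375, 120.79999542236328], [319.00006103515625, 92.00000762939453], [471.4000244140625, 168.20001220703125], [457.0, 197.0]]
0.11 [ 0.505 -0.378] [(0.0279, -19.7), (0.1552, -107.5)]
0.203 [ 0.5075 -0.3629] [(0.0213, -19.7), (0.1187, -107.5)]
driver 0.76 [302. 187. 345. 245.]
[[304.0, 187.0], [342.0, 187.0], [342.0, 244.0], [304.0, 244.0]]
0.11 [ 0.4321 -0.3269] [(0.035, -82.3), (0.0545, -171.6)]
0.203 [ 0.4518 -0.3237] [(0.0268, -82.3), (0.0417, -171.6)]
stand 0.71 [281. 148. 371. 246.]
[[282.2958068847656, 147.77537536621094], [368.8266296386719, 146.65159606933594], [370.0901794433594, 243.9468536376953], [283.5593566894531, 245.0706329345703]]
0.11 [ 0.4502 -0.3274] [(0.0781, -81.6), (0.0913, -170.0)]
0.203 [ 0.4656 -0.3242] [(0.0597, -81.6), (0.0698, -170.0)]
[[319.4052 203.9279]
 [318.9724 227.4446]]
```

View pics/w3c.png

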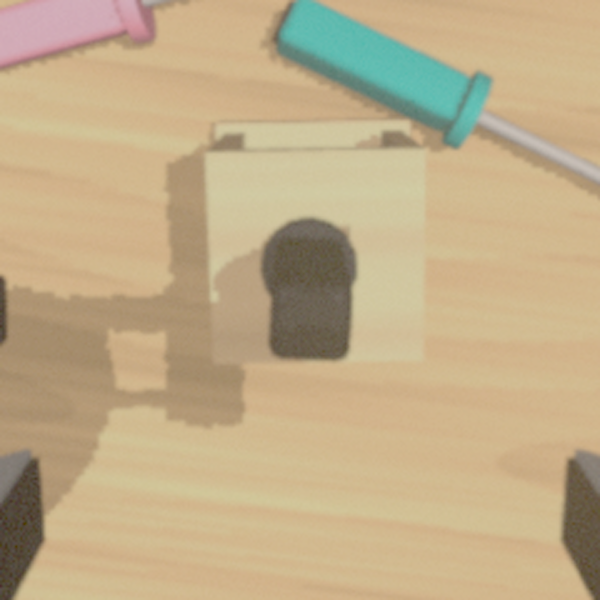

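```bash
python3 - <<'E'
from h import *
import pickle
np.set_printoptions(precision=4,suppress=True)
m,im=pickle.load(open("w3.pkl","rb"));m2,_=pickle.load(open("w2.pkl","rb"))
print("handle",atz(m,[[324,230.5]],.203),"board",atz(m,[[326.8,202.3]],.11),"collar",atz(m,[[323.6,205]],.118))
def tri(a,ua,b,ub):
    o1,d1=ray(a,[ua]);o2,d2=ray(b,[ub]);A=np.c_[d1[0],-d2[0]];t=np.linalg.lstsq(A,o2-o1,rcond=None)[0]
    p,q=o1+t[0]*d1[0],o2+t[1]*d2[0];return (p+q)/2,np.linalg.norm(p-q)
# w2c handle top centre ~ (258,285)/4 + (265,70); board corners there
print(tri(m,(324,230.5),m2,(265+259/4,70+293/4)))
print(tri(m,(326.8,202.3),m2,(330.5,131)))
E
```

```text
handle [[ 0.4412 -0.3259  0.203 ]] board [[ 0.4454 -0.3286  0.11  ]] collar [[ 0.444  -0.3258  0.118 ]]
(array([ 0.4384, -0.3267,  0.1913]), np.float64(0.0005952265737063326))
(array([ 0.4455, -0.3289,  0.1101]), np.float64(0.0005961505669484079))
```

The handle's top is at about (0.4425, -0.326), measured height 0.19, and the board's top at z = 0.110. Both agree with the text, so I go down and grasp.

Call:
servo_tool(moves=[{"linear":[0.015,-0.017,-0.3],"rot":[0,0,0]},{"linear":[0.015,-0.017,-0.55],"rot":[0,0,0]},{"linear":[0.015,-0.017,-0.75],"rot":[0,0,0]},{"linear":[0.015,-0.017,-0.9],"rot":[0,0,0]},{"linear":[0.015,-0.017,-1],"rot":[0,0,0]}])

```text
clock: 4.2
position: [0.4421, -0.3253, 0.1737]
tool_rot: [-3.133, -0.21, 0.002]
force: [0.8, 0.1, -0.1]
finger_gap: 1.006
grip_force: 0.0
```

Call:
servo_tool(moves=[{"linear":[0,0,-0.1],"rot":[0,0,0]},{"linear":[0,0,-0.17],"rot":[0,0,0]},{"linear":[0,0,-0.17],"rot":[0,0,0]}])

```text
clock: 4.5
position: [0.4423, -0.3254, 0.1488]
tool_rot: [-3.133, -0.21, 0.002]
force: [0.3, 0.0, 1.1]
finger_gap: 0.998
grip_force: 0.0
```

Call:
servo_tool(moves=[{"linear":[0,0,0],"rot":[0,0,0]},{"linear":[0,0,0],"rot":[0,0,0]},{"linear":[0,0,0],"rot":[0,0,0]},{"linear":[0,0,0],"rot":[0,0,0]},{"linear":[0,0,0],"rot":[0,0,0]}], hand=0, squeeze=40)

```text
clock: 5.0
position: [0.4428, -0.3258, 0.1502]
tool_rot: [3.134, 0.21, 0.0]
force: [-0.2, -0.1, 0.6]
finger_gap: 0.608
grip_force: 0.0
```

Call:
servo_tool(moves=[{"linear":[0,0,0],"rot":[0,0,0]},{"linear":[0,0,0],"rot":[0,0,0]},{"linear":[0,0,0],"rot":[0,0,0]}])

```text
clock: 5.3
position: [0.4427, -0.3257, 0.1499]
tool_rot: [-3.134, -0.21, 0.0]
force: [0.4, 0.3, 0.0]
finger_gap: 0.356
grip_force: 0.0
```

Call:
servo_tool(moves=[{"linear":[0,0,0],"rot":[0,0,0]},{"linear":[0,0,0],"rot":[0,0,0]},{"linear":[0,0,0],"rot":[0,0,0]},{"linear":[0,0,0],"rot":[0,0,0]}])

```text
clock: 5.7
position: [0.4427, -0.3257, 0.1499]
tool_rot: [-3.134, -0.21, 0.0]
force: [-0.7, 0.5, -0.2]
finger_gap: 0.252
grip_force: 39.6
```

Call:
servo_tool(moves=[{"linear":[0,0,0.1],"rot":[0,0,0]},{"linear":[0,0,0.3],"rot":[0,0,0]},{"linear":[0,0,0.6],"rot":[0,0,0]},{"linear":[0,0,0.9],"rot":[0,0,0]},{"linear":[0,0,1],"rot":[0,0,0]}])

```text
clock: 6.2
position: [0.4438, -0.3263, 0.3044]
tool_rot: [3.131, 0.21, 0.006]
force: [0.6, -0.1, -1.4]
finger_gap: 0.254
grip_force: 39.6
```

Call:
servo_tool(moves=[{"linear":[0.05,0.2,0.1],"rot":[0,0,-0.05]},{"linear":[0.1,0.4,0.2],"rot":[0,0,-0.1]},{"linear":[0.15,0.65,0.2],"rot":[0,0,-0.15]},{"linear":[0.2,0.85,0.2],"rot":[0,0,-0.257]},{"linear":[0.2,1,0.2],"rot":[0,0,-0.257]}])

```text
clock: 6.7
position: [0.4732, -0.1735, 0.33]
tool_rot: [-3.141, 0.002, -0.0]
force: [-0.0, -0.0, -1.1]
finger_gap: 0.258
grip_force: 39.6
```

Call:
servo_tool(moves=[{"linear":[0.05,0.3,0],"rot":[0,0,0]},{"linear":[0.1,0.6,0],"rot":[0,0,0]},{"linear":[0.1,0.8,0],"rot":[0,0,0]},{"linear":[0.1,1,0],"rot":[0,0,0]},{"linear":[0.1,1,0],"rot":[0,0,0]}])

```text
clock: 7.2
position: [0.4876, -0.0218, 0.3302]
tool_rot: [-3.141, -0.007, -0.001]
force: [-0.7, -0.9, -1.6]
finger_gap: 0.251
grip_force: 39.6
```

Call:
servo_tool(moves=[{"linear":[0,0.17,0],"rot":[0,0,0]},{"linear":[0,0.17,0],"rot":[0,0,0]},{"linear":[0,0.17,0],"rot":[0,0,0]},{"linear":[0,0.17,0],"rot":[0,0,0]}])

```text
clock: 7.6
position: [0.4877, -0.0012, 0.3298]
tool_rot: [3.141, -0.003, -0.0]
force: [0.1, -0.4, -0.8]
finger_gap: 0.252
grip_force: 39.6
```

```bash
python3 - <<'E'
from h import *
import pickle
np.set_printoptions(precision=4,suppress=True)
s=manip.observe();print(s["clock"],s["position"],s["tool_rot"],s["joint_pos"])
m,im=snap("wrist","w4");T=np.array(m["T"]);print(T);pickle.dump((m,im),open("w4.pkl","wb"))
for l in("case","panel","left_slot","panel_grip","driver"):
    for r in manip.regions_of("wrist",l)[:2]: print(l,round(r["confidence"],2),np.round(r["extent"]))
cv2.imwrite("pics/w4b.png",(255*(im/255.)**.6).astype(np.uint8)[:,:,::-1])
E
```

```text
7.6 [ 0.4877 -0.0012  0.3298] [ 3.1415 -0.0029 -0.0003] [ 0.4179  0.091  -0.5108  1.76    0.0462  1.3026 -1.676 ]
[[-0.0012 -0.9646 -0.2638  0.5639]
 [-1.      0.001   0.001  -0.0019]
 [-0.0007  0.2638 -0.9646  0.5094]
 [ 0.      0.      0.      1.    ]]
case 0.72 [198.   1. 445. 152.]
case 0.71 [481.   1. 616.  60.]
panel 0.9 [213.   5. 426. 120.]
left_slot 0.83 [197.   3. 440. 153.]
left_slot 0.55 [ 0. 16. 26. 83.]
panel_grip 0.68 [210.   4. 425. 117.]
driver 0.89 [447. 122. 606. 195.]
driver 0.64 [282. 226. 359. 392.]
```

View pics/w4b.png

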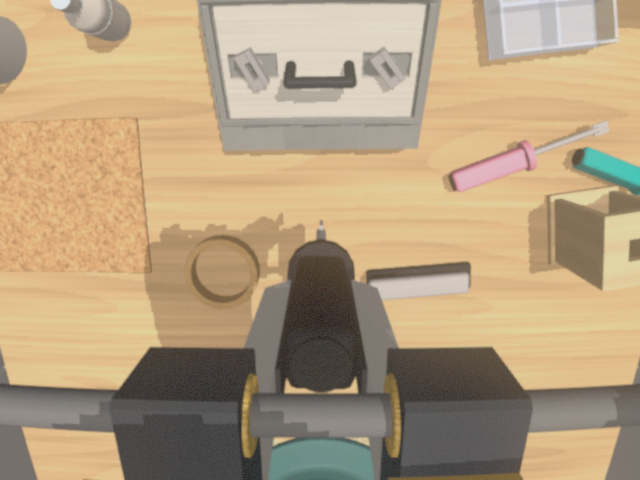

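The wrist view shows the case with the panel spanning (215..425, 0..120). The left fastener is at about (250,68) and the right at (387,67), both partly turned anticlockwise. The handle is at (320,75) and the mat is on the left. I'll move closer for a measurement crop.

Call:
servo_tool(moves=[{"linear":[0.2,0,0],"rot":[0,0,0]},{"linear":[0.4,0,0],"rot":[0,0,0]},{"linear":[0.4,0,0],"rot":[0,0,0]},{"linear":[0.4,0,0],"rot":[0,0,0]},{"linear":[0.4,0,0],"rot":[0,0,0]}])

```text
clock: 8.4
position: [0.5473, -0.0002, 0.3299]
tool_rot: [3.142, -0.001, -0.0]
force: [0.2, 0.3, -0.8]
finger_gap: 0.254
grip_force: 39.6
```

```bash
python3 - <<'E'
from h import *
import pickle
np.set_printoptions(precision=4,suppress=True)
s=manip.observe();print(s["clock"],s["position"],s["tool_rot"])
m,im=snap("wrist","w5");print(np.array(m["T"])[:3,3]);pickle.dump((m,im),open("w5.pkl","wb"))
cr=cv2.resize(im[50:240,190:450],None,fx=3,fy=3,interpolation=cv2.INTER_CUBIC)
cv2.imwrite("pics/w5c.png",(255*(cr/255.)**.7).astype(np.uint8)[:,:,::-1])
E
```

```text
8.4 [ 0.5473 -0.0002  0.3299] [ 3.1415 -0.0009 -0.0003]
[ 0.6234 -0.0008  0.5096]
```

View pics/w5c.png

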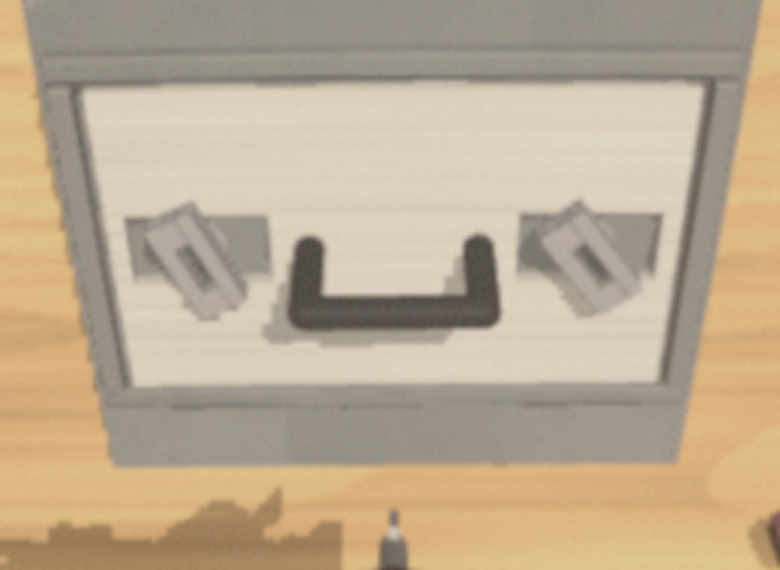

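```bash
cat > fit.py <<'E'
from h import *
import pickle
from scipy.optimize import least_squares
np.set_printoptions(precision=4,suppress=True)
m,im=pickle.load(open("w5.pkl","rb"))
px=lambda a:np.array(a,float)/3+[190,50]
n=np.array([-.5,0,.8660254]);u=np.array([.8660254,0,.5])
L=np.array([-.005,.06,.1049]);Rr=np.array([-.005,-.06,.1049])
obj=np.array([L,Rr,[-.08,.102,0],[-.08,-.102,0],[-.08,.102,.05],[-.08,-.102,.05]])
uv=px([[196,263],[593,259],[113,465],[677,462],[107,402],[687,400]])
obj[:2]+=n*.003
def W(p,o): return R.from_euler("z",p[2]).apply(o)+[p[0],p[1],0]
f=lambda p:(proj(m,W(p,obj))-uv).ravel()
r=least_squares(f,[.62,0,0]);print("case",r.x,np.degrees(r.x[2]));print(f(r.x).reshape(-1,2))
p=r.x
m4,_=pickle.load(open("w4.pkl","rb"))
print("slots in w4",proj(m4,W(p,obj[:2])))
# angles
for nm,c,a in(("L",L,[[166,222],[226,307]]),("R",Rr,[[561,219],[614,304]])):
    o,d=ray(m,px(a)); N=R.from_euler("z",p[2]).apply(n); C=W(p,(c+n*.006)[None])[0]
    q=o+d*(((C-o)@N)/(d@N))[:,None]; mid=q.mean(0)-C; e=R.from_euler("z",-p[2]).apply(q[0]-q[1])
    print(nm,"angle ccw",np.degrees(np.arctan2(e[1],e@u)),"len",np.linalg.norm(e),"mid off",mid)
print("L,R world",W(p,np.array([L,Rr])))
E
python3 fit.py
```

```text
case [ 0.6225 -0.0013  0.0064] 0.36738697683880517
[[  0.4819  -5.6291]
 [ -0.2221  -5.1379]
 [  8.8847 -11.5302]
 [ -8.4422 -11.5831]
 [  2.1646  16.8285]
 [ -2.8743  16.3394]]
slots in w4 [[252.4414  63.9048]
 [388.1371  62.8068]]
L angle ccw 26.497675744656433 len 0.03384833617976988 mid off [-0.0043  0.0004 -0.0025]
R angle ccw 32.50328161296532 len 0.03552468231266122 mid off [-0.0042  0.0011 -0.0024]
L,R world [[ 0.6171  0.0587  0.1049]
 [ 0.6179 -0.0613  0.1049]]
```

```bash
sed -i 's/,\[-.08,.102,0\],\[-.08,-.102,0\]//; s/,\[107,402\],\[687,400\]//' fit.py; python3 fit.py
```

```text
case [ 0.6177 -0.0011  0.0065] 0.3707385843258507
[[ 0.4204 -0.3242]
 [-0.6248  0.1602]
 [ 0.2083  0.156 ]
 [ 0.0326 -0.0061]]
slots in w4 [[252.3635  69.4809]
 [387.7566  68.3739]]
L angle ccw 26.49444818389716 len 0.03361266176630227 mid off [ 0.0006 -0.0002  0.0003]
R angle ccw 32.50021021793294 len 0.035277818780438924 mid off [0.0007 0.0013 0.0004]
L,R world [[ 0.6124  0.0589  0.1049]
 [ 0.6131 -0.0611  0.1049]]
```

```bash
python3 - <<'E'
from h import *
import pickle
m,im=pickle.load(open("w5.pkl","rb"))
t=np.array([.5473,-.0002,.3299-.135])
print(proj(m,[t+[.0065,0,0],t,t-[.0065,0,0],t+[.0065,0,.012],t+[0,0,.095]])*3-np.array([570,150]))
g=im[210:245,305:340].astype(int).sum(2)
for r in range(0,35,1): print(210+r,' '.join('%3d'%v for v in g[r,5:28]))
E
```

```text
[[390.63406647 506.63548824]
 [390.64146722 532.02679848]
 [390.64890097 557.15891551]
 [390.54135286 517.45286673]
 [389.66451963 656.65210411]]
210 457 455 444 444 443 449 442 451 450 447 451 451 447 444 449 451 453 448 451 452 454 448 450
211 446 448 447 445 450 447 450 448 452 450 455 449 456 450 448 458 455 457 456 453 457 448 453
212 439 449 454 449 444 443 451 447 452 455 454 459 460 455 457 456 457 455 455 454 451 456 456
213 453 450 449 453 454 447 449 449 454 448 456 456 456 458 454 458 455 457 454 458 453 457 453
214 450 449 456 455 459 459 458 452 457 454 454 461 461 452 454 449 461 459 456 456 458 456 455
215 447 452 449 452 450 446 453 457 446 450 453 450 447 454 452 454 448 456 452 450 452 449 451
216 437 438 438 442 436 442 439 434 440 442 442 439 435 436 441 443 443 442 436 441 442 439 441
217 423 429 431 433 429 426 434 431 427 427 432 425 428 424 427 433 430 426 430 428 434 430 432
218 424 432 426 424 424 423 430 425 422 425 419 407 422 418 427 429 426 429 427 423 430 426 429
219 434 432 434 437 437 436 429 432 422 410 384 385 402 423 431 440 439 439 435 433 438 43
[... 1705 characters left out ...]
 411 477 483 478 476 476 483
238 474 475 470 465 455 394 287 211 197 172 185 185 187 204 218 274 414 458 472 475 479 476 484
239 452 448 451 426 390 336 241 170 153 134 148 133 136 150 166 230 334 395 426 444 449 463 468
240 381 369 349 310 261 224 166 117  97 104 109 108 119 114 123 145 219 275 310 350 364 387 415
241 246 227 208 170 146 120 113 103  94 101  99  99 101 104 104 101 124 162 177 195 214 252 303
242 134 108 114 104 103  99 103 105 109 103 113 113 115 116 116 112 105 114  97 102 115 138 170
243  87  94 111 116 106 105 119 126 130 137 139 140 127 130 129 118 112 114 117 113 102 116 109
244 124 118 121 134 132 132 140 141 143 149 145 150 148 144 144 147 141 129 131 134 128 116 112
```

```bash
cat > tgt.py <<'E'
from h import *
import sys
np.set_printoptions(precision=4,suppress=True)
YAW=.0065;Z=R.from_euler("z",YAW)
N=Z.apply([-.5,0,.8660254]);U=Z.apply([.8660254,0,.5]);Y=Z.apply([0,1,0])
S={"L":np.array([.6124,.0589,.1049]),"R":np.array([.6131,-.0611,.1049])}
TIP=np.array([-.0005,.0005,.135])   # driver tip in the tool frame
def goal(s,alpha,h,du=0,dy=0):
    a=np.radians(alpha); X=np.cos(a)*U+np.sin(a)*Y; Zt=-N; Rt=np.c_[X,np.cross(Zt,X),Zt]
    return S[s]+h*N+du*U+dy*Y-Rt@TIP,R.from_matrix(Rt)
def delta(s,alpha,h,du=0,dy=0,st=None):
    st=st or manip.observe(); p,r=goal(s,alpha,h,du,dy); c=R.from_rotvec(st["tool_rot"])
    return (p-st["position"])/.15,(r*c.inv()).as_rotvec()/np.radians(30)
def tipstate(s,st=None):
    st=st or manip.observe(); r=R.from_rotvec(st["tool_rot"]); t=st["position"]+r.apply(TIP)-S[s]; x=r.as_matrix()[:,0]
    return dict(h=t@N,u=t@U,y=t@Y,alpha=np.degrees(np.arctan2(x@Y,x@U)),fN=st["force"]@N,fU=st["force"]@U,fY=st["force"]@Y,mN=st["moment"]@N)
E
python3 - <<'E'
from tgt import *
l,r=delta("L",26.5,.04);print(l,r,np.linalg.norm(r)*30)
g=goal("L",26.5,.04);print(g[0])
# relative step from hover alpha: per-unit
print("N",N,"U",U,"Y",Y)
print("descend 25mm:",-.025*N/.15, "tip@", tipstate("L"))
E
```

```text
[-0.1477  0.3951 -0.4904] [-0.228  -0.9825  0.8765] 40.08743325501849
[0.5251 0.059  0.2566]
N [-0.5    -0.0032  0.866 ] U [0.866  0.0056 0.5   ] Y [-0.0065  1.      0.    ]
descend 25mm: [ 0.0833  0.0005 -0.1443] tip@ {'h': np.float64(0.11115437656974643), 'u': np.float64(-0.012056965584984494), 'y': np.float64(-0.05926627321284343), 'alpha': np.float64(-0.47901920792284325), 'fN': np.float64(-0.8116864182458822), 'fU': np.float64(-0.8549737074704791), 'fY': np.float64(0.39839512045969294), 'mN': np.float64(-0.0071382943898405755)}
```

Call:
servo_tool(moves=[{"linear":[-0.05,0.15,0],"rot":[-0.046,-0.196,0.175]},{"linear":[-0.1,0.3,0],"rot":[-0.09,-0.39,0.35]},{"linear":[-0.148,0.395,0],"rot":[-0.137,-0.59,0.526]},{"linear":[-0.148,0.395,-0.1],"rot":[-0.18,-0.78,0.7]},{"linear":[-0.148,0.395,-0.25],"rot":[-0.228,-0.9825,0.8765]}])

```text
clock: 8.95
position: [0.5255, 0.0595, 0.2941]
tool_rot: [2.839, 0.686, 0.774]
force: [1.7, -0.6, -1.9]
finger_gap: 0.253
grip_force: 39.6
```

Call:
servo_tool(moves=[{"linear":[0,0,-0.1],"rot":[0,0,0]},{"linear":[0,0,-0.2],"rot":[0,0,0]},{"linear":[0,0,-0.24],"rot":[0,0,0]},{"linear":[0,0,-0.24],"rot":[0,0,0]},{"linear":[0,0,-0.24],"rot":[0,0,0]}])

```text
clock: 9.45
position: [0.5258, 0.0591, 0.2571]
tool_rot: [2.846, 0.68, 0.764]
force: [0.1, -1.5, -1.4]
finger_gap: 0.259
grip_force: 39.6
```

```bash
python3 - <<'E'
from tgt import *
import pickle
print(manip.observe()["clock"],manip.observe()["joint_pos"],tipstate("L"))
for h in(.04,.018,.001): print(h,delta("L",26.5,h))
m,im=snap("wrist");pickle.dump((m,im),open("w6.pkl","wb"))
print(proj(m,[S["L"],S["L"]+.006*N,S["R"]]))
cr=cv2.resize(im[60:320,200:460],(600,600),interpolation=cv2.INTER_CUBIC)
cv2.imwrite("pics/w6c.png",(255*(cr/255.)**.6).astype(np.uint8)[:,:,::-1])
E
```

```text
9.45 [ 0.3792 -0.0723 -0.5899  2.1781  0.1343  0.5141 -1.4217] {'h': np.float64(0.04015499519361662), 'u': np.float64(0.0009395035111138435), 'y': np.float64(6.85072698514846e-05), 'alpha': np.float64(26.495272606132595), 'fN': np.float64(-1.2844057860115896), 'fU': np.float64(-0.5942688430494939), 'fY': np.float64(-1.4698439807298909), 'mN': np.float64(0.00414895320050058)}
0.04 (array([-0.0046, -0.0003, -0.0039]), array([-0.0004,  0.0007, -0.    ]))
0.018 (array([ 0.0687,  0.0001, -0.1309]), array([-0.0004,  0.0007, -0.    ]))
0.001 (array([ 0.1254,  0.0005, -0.229 ]), array([-0.0004,  0.0007, -0.    ]))
[[320.7135 217.9713]
 [320.7091 219.5159]
 [442.4838 277.6775]]
```

View pics/w6c.png

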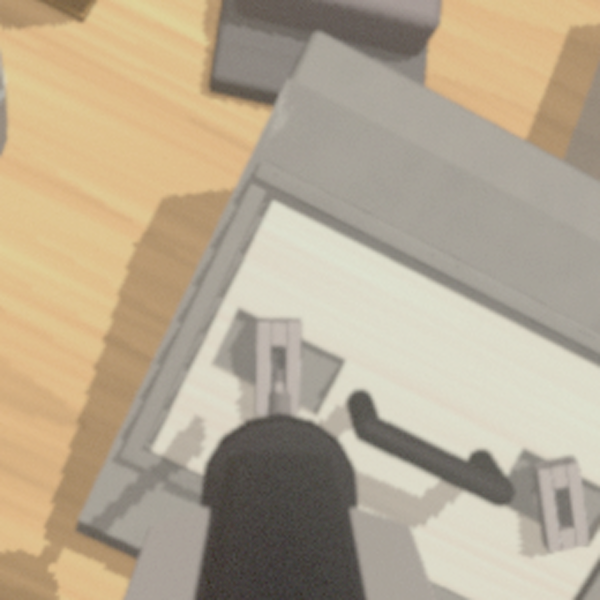

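The blade is lined up with the left head: slot at crop (279,367), blade at x = 280, parallel to it. Now descending along the normal.

Call:
servo_tool(moves=[{"linear":[0.03,0,-0.06],"rot":[0,0,0]},{"linear":[0.069,0,-0.131],"rot":[0,0,0]},{"linear":[0.069,0,-0.131],"rot":[0,0,0]},{"linear":[0.069,0,-0.131],"rot":[0,0,0]}])

```text
clock: 9.9
position: [0.536, 0.0591, 0.2373]
tool_rot: [2.847, 0.68, 0.764]
force: [0.6, -0.4, -0.4]
finger_gap: 0.255
grip_force: 39.6
```

Call:
servo_tool(moves=[{"linear":[0.014,0,-0.025],"rot":[0,0,0]},{"linear":[0.028,0,-0.049],"rot":[0,0,0]},{"linear":[0.042,0,-0.073],"rot":[0,0,0]},{"linear":[0.056,0,-0.097],"rot":[0,0,0]},{"linear":[0.056,0,-0.097],"rot":[0,0,0]}])

```text
clock: 10.4
position: [0.5443, 0.059, 0.2216]
tool_rot: [2.847, 0.68, 0.763]
force: [-0.3, -0.9, -0.5]
finger_gap: 0.25
grip_force: 39.6
```

```bash
python3 - <<'E'
from tgt import *
s=manip.observe();print(s["clock"],{k:round(float(v),4) for k,v in tipstate("L").items()})
E
```

```text
10.4 {'h': 0.0001, 'u': -0.001, 'y': -0.0, 'alpha': 26.4934, 'fN': -0.2602, 'fU': -0.4809, 'fY': -0.9109, 'mN': -0.0211}
```

```bash
python3 - <<'E'
from tgt import *
for a in(40,53,75,90,98,104):
    print(a,*delta("L",a,.0007,-.0003))
E
```

```text
40 [0.0003 0.0008 0.0046] [-0.2256 -0.0038  0.3896]
53 [-0.0006  0.0008  0.0041] [-0.4421 -0.0053  0.765 ]
75 [-0.0021  0.0002  0.0033] [-0.8083 -0.0077  1.4003]
90 [-0.0029 -0.0005  0.0028] [-1.058  -0.0094  1.8335]
98 [-0.0033 -0.001   0.0026] [-1.1912 -0.0102  2.0645]
104 [-0.0035 -0.0015  0.0024] [-1.2911 -0.0109  2.2378]
```

Call:
servo_tool(moves=[{"linear":[0,0.001,0.004],"rot":[-0.1,-0.001,0.173]},{"linear":[0,0.001,0.004],"rot":[-0.2,-0.002,0.346]},{"linear":[0,0.001,0.004],"rot":[-0.32,-0.004,0.555]},{"linear":[-0.001,0.001,0.004],"rot":[-0.442,-0.005,0.765]},{"linear":[-0.001,0.001,0.004],"rot":[-0.442,-0.005,0.765]}])

```text
clock: 10.9
position: [0.5443, 0.0592, 0.223]
tool_rot: [2.527, 1.274, 0.681]
force: [0.8, 0.1, -1.9]
finger_gap: 0.254
grip_force: 39.6
```

Call:
servo_tool(moves=[{"linear":[0,0,0],"rot":[-0.12,-0.001,0.208]},{"linear":[-0.001,0,0],"rot":[-0.24,-0.002,0.416]},{"linear":[-0.001,-0.001,-0.001],"rot":[-0.367,-0.003,0.635]},{"linear":[-0.002,-0.001,-0.001],"rot":[-0.49,-0.004,0.85]},{"linear":[-0.002,-0.001,-0.001],"rot":[-0.49,-0.004,0.85]}])

```text
clock: 11.4
position: [0.5441, 0.0591, 0.2229]
tool_rot: [2.059, 1.814, 0.558]
force: [2.6, -0.6, -1.8]
finger_gap: 0.255
grip_force: 39.6
```

```bash
python3 - <<'E'
from tgt import *
s=manip.observe();print(s["clock"],s["grip_force"],s["moment"],{k:round(float(v),4) for k,v in tipstate("L").items()})
for a in(90,96,102): print(a,*delta("L",a,.0007,-.0003))
E
```

```text
11.4 39.59300637245178 [ 0.0895 -0.2303 -0.0028] {'h': 0.0013, 'u': 0.0005, 'y': 0.0002, 'alpha': 82.3692, 'fN': -2.8759, 'fU': 1.3553, 'fY': -0.616, 'mN': -0.0464}
90 [-0.0015 -0.0009 -0.0058] [-0.1292  0.0017  0.2191]
96 [-0.0018 -0.0012 -0.0059] [-0.2293  0.001   0.3923]
102 [-0.002  -0.0016 -0.0061] [-0.3294  0.0002  0.5654]
```

The moment about the normal is about -0.046 N m, so the fastener is turning. I go on slowly past the blade's play.

Call:
servo_tool(moves=[{"linear":[-0.001,0,-0.004],"rot":[-0.07,0,0.12]},{"linear":[-0.002,-0.001,-0.005],"rot":[-0.14,0,0.24]},{"linear":[-0.002,-0.001,-0.005],"rot":[-0.2,0,0.346]},{"linear":[-0.002,-0.001,-0.005],"rot":[-0.23,0,0.392]},{"linear":[-0.002,-0.001,-0.005],"rot":[-0.23,0,0.392]}])

```text
clock: 11.9
position: [0.5441, 0.0592, 0.2225]
tool_rot: [1.81, 2.018, 0.49]
force: [1.3, 1.5, 3.3]
finger_gap: 0.254
grip_force: 39.6
```

```bash
python3 - <<'E'
from tgt import *
for i in range(3):
    s=manip.observe();print(s["clock"],s["moment"],{k:round(float(v),4) for k,v in tipstate("L").items()}); m,im=snap("wrist","w7")
E
```

```text
11.9 [ 0.4044 -0.9878  0.1894] {'h': 0.001, 'u': 0.0003, 'y': 0.0003, 'alpha': 95.8579, 'fN': 2.1878, 'fU': 2.7748, 'fY': 1.4669, 'mN': -0.035}
11.95 [ 0.5199 -1.0964  0.2352] {'h': 0.001, 'u': 0.0003, 'y': 0.0002, 'alpha': 95.8442, 'fN': 1.4208, 'fU': 3.6789, 'fY': 0.6978, 'mN': -0.0527}
12.0 [ 0.5766 -1.2211  0.29  ] {'h': 0.001, 'u': 0.0003, 'y': 0.0003, 'alpha': 95.8739, 'fN': 2.6911, 'fU': 2.9407, 'fY': 1.6166, 'mN': -0.0332}
```

Call:
servo_tool(moves=[{"linear":[0,0,0],"rot":[-0.035,0,0.06]},{"linear":[0,0,0],"rot":[-0.07,0,0.12]},{"linear":[0,0,0],"rot":[-0.07,0,0.12]}])

```text
clock: 12.35
position: [0.544, 0.0592, 0.2224]
tool_rot: [1.727, 2.078, 0.467]
force: [2.6, 2.2, 4.5]
finger_gap: 0.255
grip_force: 39.6
```

```bash
python3 - <<'E'
from tgt import *
s=manip.observe();print(s["clock"],s["moment"],{k:round(float(v),4) for k,v in tipstate("L").items()})
E
```

```text
12.35 [ 0.7478 -1.4472  0.4215] {'h': 0.001, 'u': 0.0002, 'y': 0.0002, 'alpha': 100.1881, 'fN': 2.6071, 'fU': 4.5126, 'fY': 2.1747, 'mN': -0.0041}
```

Call:
servo_tool(moves=[{"linear":[0,0,0],"rot":[-0.035,0,0.06]},{"linear":[0,0,0],"rot":[-0.05,0,0.09]},{"linear":[0,0,0],"rot":[-0.05,0,0.09]}])

```text
clock: 12.65
position: [0.544, 0.0591, 0.2224]
tool_rot: [1.667, 2.119, 0.452]
force: [3.7, 2.5, 4.8]
finger_gap: 0.258
grip_force: 39.6
```

```bash
python3 - <<'E'
from tgt import *
s=manip.observe();print(s["clock"],s["moment"],{k:round(float(v),4) for k,v in tipstate("L").items()})
E
```

```text
12.65 [ 0.7237 -1.5369  0.3421] {'h': 0.001, 'u': 0.0002, 'y': 0.0003, 'alpha': 103.2243, 'fN': 2.2804, 'fU': 5.579, 'fY': 2.4598, 'mN': -0.0606}
```

Call:
servo_tool(moves=[{"linear":[0,0,0],"rot":[-0.03,0,0.052]},{"linear":[0,0,0],"rot":[-0.04,0,0.07]},{"linear":[0,0,0],"rot":[-0.04,0,0.07]}])

```text
clock: 12.95
position: [0.544, 0.0591, 0.2224]
tool_rot: [1.62, 2.15, 0.439]
force: [2.5, 2.3, 5.3]
finger_gap: 0.251
grip_force: 39.6
```

```bash
python3 - <<'E'
from tgt import *
s=manip.observe();print(s["clock"],s["moment"],{k:round(float(v),4) for k,v in tipstate("L").items()})
print(delta("L",91,.001,0,0),delta("L",91,.045,0,0)[0])
E
```

```text
12.95 [ 0.7473 -1.5148  0.3687] {'h': 0.0009, 'u': 0.0002, 'y': 0.0004, 'alpha': 105.6291, 'fN': 3.3168, 'fU': 4.8334, 'fY': 2.2831, 'mN': -0.0494}
(array([ 0.0001, -0.0012,  0.0005]), array([ 0.2432,  0.003 , -0.4227])) [-0.1466 -0.0021  0.2545]
```

Call:
servo_tool(moves=[{"linear":[0,0,0],"rot":[-0.03,0,0.052]},{"linear":[0,0,0],"rot":[-0.065,0,0.112]},{"linear":[0,0,0],"rot":[-0.065,0,0.112]}])

```text
clock: 13.25
position: [0.544, 0.0591, 0.2224]
tool_rot: [1.54, 2.198, 0.417]
force: [2.1, 2.3, 5.5]
finger_gap: 0.257
grip_force: 39.6
```

```bash
python3 - <<'E'
from tgt import *
s=manip.observe();print(s["clock"],s["moment"],{k:round(float(v),4) for k,v in tipstate("L").items()})
print(delta("L",91,.001,0,0),delta("L",91,.045,0,0)[0])
E
```

```text
13.25 [ 0.8015 -1.5639  0.4387] {'h': 0.0009, 'u': 0.0002, 'y': 0.0004, 'alpha': 109.5713, 'fN': 3.7293, 'fU': 4.5394, 'fY': 2.2602, 'mN': -0.0158}
(array([-0.    , -0.0013,  0.0004]), array([ 0.3092,  0.003 , -0.5363])) [-0.1467 -0.0023  0.2544]
```

Call:
servo_tool(moves=[{"linear":[0,0,0],"rot":[0.12,0,-0.208]},{"linear":[0,-0.001,0],"rot":[0.24,0,-0.416]},{"linear":[0,-0.001,0],"rot":[0.3,0.003,-0.52]},{"linear":[0,-0.001,0],"rot":[0.3,0.003,-0.52]}])

```text
clock: 13.65
position: [0.5434, 0.0585, 0.2217]
tool_rot: [1.896, 1.956, 0.509]
force: [2.1, 0.6, 1.3]
finger_gap: 0.256
grip_force: 39.6
```

Call:
servo_tool(moves=[{"linear":[-0.03,0,0.052],"rot":[0,0,0]},{"linear":[-0.08,0,0.139],"rot":[0,0,0]},{"linear":[-0.147,0,0.254],"rot":[0,0,0]},{"linear":[-0.147,0,0.254],"rot":[0,0,0]},{"linear":[-0.147,0,0.254],"rot":[0,0,0]}])

```text
clock: 14.15
position: [0.5211, 0.0583, 0.2594]
tool_rot: [1.892, 1.959, 0.507]
force: [0.2, 0.2, -1.1]
finger_gap: 0.252
grip_force: 39.6
```

```bash
cat >> tgt.py <<'E'
def patch(m,im,s,h=.006,half=.025,n=50,off=0):
    g=(np.arange(n)+.5)/n*2*half-half
    uu,yy=np.meshgrid(-g,-g,indexing="ij")   # rows: uphill to the top, columns: left = +y
    P=S[s]+h*N+(uu.ravel()+off)[:,None]*U+yy.ravel()[:,None]*Y
    q=proj(m,P).astype(np.float32).reshape(n,n,2)
    return cv2.remap(cv2.cvtColor(im,cv2.COLOR_RGB2GRAY),q[...,0],q[...,1],cv2.INTER_LINEAR)
def show(a):
    for r in a[::2]: print(''.join(f"{v//10:2d}" for v in r[::2]))
E
python3 - <<'E'
from tgt import *
import pickle
m,im=snap("wrist","w8");pickle.dump((m,im),open("w8.pkl","wb"))
s=manip.observe();print(s["clock"],s["force"],s["moment"],{k:round(float(v),4) for k,v in tipstate("L").items()})
show(patch(m,im,"L"));print();show(patch(m,im,"R"))
E
```

```text
14.2 [ 0.3579 -0.7133 -0.8539] [-0.0484  0.5308  0.0036] {'h': 0.0441, 'u': -0.0018, 'y': -0.0004, 'alpha': 91.6355, 'fN': -0.9161, 'fU': -0.121, 'fY': -0.7156, 'mN': 0.0256}
22222222222222222222222222222222222222222222222222
22222222222222222222222222222222222222222222222222
22222222222222222222222222222222222222222222222222
22222222222222222222222222222222222222222222222222
22222222222222222222222222222222222222222222222221
22222222222222222222222222222222222222222222222218
222121212121212121212121212121212121212121212120 9
191212121212121212121212121212121212121211132013 5
191010101113131212121211111212121211111111121910 4
1911111115171717171717171717171717171716161217 7 5
2014131015161717171717161717171717171717161216 5 5
2013121115151515111010101111111112151413131110 5 5
201210101617171711 8 7 7 7 7 7 811151010 9 9 6 4 5
201110101617171712 9 9 9 9 9 8 8141610 8 8 8 5 4 5
201110 91618181716161516151513131615 9 7 7 7 5 4 5
191010 916171717171717171717171717161210 9 8 8 4 5
191010 913131414141414141414141415151515141217 6 4
1910101010101010101010101010101010101313131219 8 4
2013121
[... 925 characters left out ...]
2 2 1 2 2 3 2 2 2 2 2 2 2 2 3 2 2 2 2
 2 2 2 2 2 2 2 2 2 2 2 2 3 2 2 2 3 2 2 2 3 2 2 2 2
 2 2 2 2 2 2 2 2 1 2 2 3 2 2 2 2 2 2 2 2 2 2 2 2 2
 2 2 2 2 2 2 2 2 2 2 2 2 2 2 2 2 2 2 2 3 2 2 2 2 2
 2 2 2 2 2 2 2 2 2 2 2 2 2 2 2 2 2 2 2 2 2 3 2 3 2
 2 2 2 2 2 2 2 2 2 2 2 2 2 3 2 2 3 2 2 3 2 2 2 2 2
 2 2 2 2 2 2 2 2 2 2 2 2 2 2 2 2 2 2 2 3 2 2 2 2 3
 2 2 2 2 2 2 2 2 2 2 2 2 2 2 2 3 2 2 2 2 2 2 2 2 2
 2 2 2 2 2 2 2 2 2 2 2 2 2 2 2 3 2 3 2 2 2 2 2 2 3
 2 2 2 2 2 2 2 2 2 2 2 2 2 2 2 2 2 3 3 3 2 2 2 2 2
 2 2 2 2 2 2 2 2 2 3 2 2 2 2 2 2 2 2 2 2 2 3 2 2 2
 2 2 2 2 2 2 2 2 2 2 2 2 2 2 2 2 3 3 2 2 2 2 2 2 3
 2 2 2 2 2 2 3 2 2 2 2 2 2 2 2 2 2 3 2 3 3 3 3 3 2
 2 2 2 2 2 2 2 2 2 2 2 2 2 2 2 2 2 2 2 2 2 2 2 2 2
```

```bash
python3 - <<'E'
import cv2,pickle,numpy as np
for n in("w5","w6","w8"):
    m,im=pickle.load(open(n+".pkl","rb"));g=cv2.cvtColor(im,cv2.COLOR_RGB2GRAY)
    print(n)
    for r in (242,246,252,258,270,290): 
        b=np.where(g[r,270:370]<62)[0]+270; print(r,b.min() if len(b) else None,b.max() if len(b) else None)
    for r in range(212,242,2): print(r,' '.join('%3d'%v for v in g[r,308:336]))
E
```

```text
w5
242 308 332
246 301 339
252 295 346
258 291 349
270 288 353
290 289 352
212 161 162 158 161 162 160 159 159 162 160 162 162 163 164 164 163 163 163 164 162 162 162 161 163 163 162 162 165
214 162 163 161 161 163 163 164 164 164 162 163 163 162 165 165 162 163 161 165 164 163 163 163 163 162 163 161 164
216 158 159 157 157 157 158 156 158 157 156 158 158 158 157 156 157 158 159 159 158 156 158 158 157 158 159 157 157
218 151 153 152 154 152 152 152 151 154 152 151 152 150 146 151 150 153 154 153 154 153 152 154 153 154 154 154 153
220 161 161 161 160 159 161 161 163 162 163 157 140 118 111 126 148 159 161 160 161 161 162 162 161 162 160 162 161
222 164 165 164 164 164 163 164 165 165 161 158 133  98  87 110 146 165 166 166 164 167 166 166 165 166 167 165 166
224 162 162 161 161 160 164 162 163 164 162 156 133 109  96 113 146 161 163 163 164 162 163 162 163 163 165 164 163
226 158 158 158 158 158 158 159 159 159 159 158 164 167 168 161 160 161 161 160 160 162 161 161 163 161 162 162 164
228 157 159 159 158 158 158 160 160 155 143 136 145 165 166 155 143 146 156 162 161 164 162 163 1
[... 3644 characters left out ...]
 106
230 169 150 141 134 132 131 157 164 139 104  87  95 104 106 100  94 116 144 147 164 176 175 173 172 149 120 106 108
232 211 180 150 140 135 134 157 161 120  85  76  80  79  84  89  94 107 128 138 161 170 175 173 168 138 115 104 109
234 216 180 150 138 134 134 154 143 108  79  76  77  81  84  89  94 103 122 135 160 169 172 173 168 140 108 104 108
236 214 166 126 112 115 119 125 112  90  76  77  76  81  83  85  92 102 114 121 132 142 145 148 145 129 110 103 111
238 217 196 181 176 173 167 161 140 104  76  71  70  69  70  74  80  91 108 133 147 153 152 148 146 145 145 144 154
240 175 178 176 173 168 150 127  99  69  51  46  49  45  46  47  51  56  66  95 123 140 157 166 175 191 205 213 216
```

The left head now lies along the case's y: in the rectified patch it spans the full width and its slot is level. The driver has not shifted in the grip. Next is the right one.

Call:
servo_tool(moves=[{"linear":[-0.03,0,0.05],"rot":[0.12,0,-0.21]},{"linear":[-0.06,0,0.1],"rot":[0.25,0,-0.43]},{"linear":[-0.06,-0.2,0.1],"rot":[0.37,0,-0.64]},{"linear":[-0.06,-0.4,0.1],"rot":[0.49,0.003,-0.85]},{"linear":[-0.06,-0.6,0.1],"rot":[0.49,0.003,-0.85]}])

```text
clock: 14.7
position: [0.5121, -0.0326, 0.2738]
tool_rot: [2.401, 1.451, 0.642]
force: [-0.3, -0.3, -2.0]
finger_gap: 0.257
grip_force: 39.6
```

Call:
servo_tool(moves=[{"linear":[0,-0.1,0],"rot":[0.12,0,-0.21]},{"linear":[0,-0.2,0],"rot":[0.25,0,-0.43]},{"linear":[0,-0.2,0],"rot":[0.37,0,-0.64]},{"linear":[0,-0.2,0],"rot":[0.49,0.003,-0.85]},{"linear":[0,-0.2,0],"rot":[0.49,0.003,-0.85]}])

```text
clock: 15.2
position: [0.5122, -0.0615, 0.2737]
tool_rot: [2.786, 0.824, 0.744]
force: [0.8, 0.1, -1.0]
finger_gap: 0.252
grip_force: 39.6
```

```bash
python3 - <<'E'
from tgt import *
import pickle
s=manip.observe();print(s["clock"],{k:round(float(v),4) for k,v in tipstate("R").items()})
m,im=snap("wrist","w9");pickle.dump((m,im),open("w9.pkl","wb"))
for h in(.04,.018): print(h,*delta("R",32.5,h))
a=patch(m,im,"R",n=100); show(a[::2,::2])
# head orientation: bright ring edges by structure
for al in range(22,46,2):
    Rm=cv2.warpAffine(a,cv2.getRotationMatrix2D((49.5,49.5),-al,1),(100,100)).astype(float)
    c=Rm[34:66,:].mean(0); print(al,round(float(np.abs(np.diff(c)).max()),1),round(float((np.diff(c[25:75])**2).sum()),1))
E
```

```text
15.2 {'h': 0.0617, 'u': -0.0036, 'y': -0.0004, 'alpha': 32.5851, 'fN': -1.2759, 'fU': 0.2046, 'fY': 0.082, 'mN': -0.0119}
0.04 [ 0.0901  0.0031 -0.1158] [ 0.0053 -0.005  -0.0117]
0.018 [ 0.1635  0.0036 -0.2428] [ 0.0053 -0.005  -0.0117]
19191919191919191919191919191919191919191919191919
19191919191919191919191919191919191919191919191919
19191919191919191919191919191919191919191919191919
19191919191919191916171919191919191919191919191919
19191919191919191513151819191919191919191919191919
19181818181817131214151618181818181818181818181919
19151111111213141413141515111111111111111111131919
1913 9 9 9121415151413151411 9 91010101010 9121919
19141111121415141515131314141311111111111110121819
19141211101314141413 9 813151413121211111111121819
191411 9 8 914151410 7 6 9141414111111111111121819
191410 8 8 911141513 8 7 7111414121112111111121919
191410 8 8 9 912141412 8 6 71214141311111110121919
1913 9 8 8 8 8 913141411 7 6 8131414131112 9121819
1914 9 8 8 8 8 8 913141410 7 6 81414141111 9121919
191410 9 8 8 8 8 810141413 8 7 9121414131110121919
19151110 9 9 8 8 8 8111415121013141314141211121819
19161414141312101010101314141112141313151514151819
19191919191918161413131313141110141414171818181919
19191919191919181514141313141412141415181919191919
19191919191919191814141413121414141213181919191918
19191919191919191916141313131310101011141919191918
19191919191919191919151414141410 8 910111619181713
19191919191919191919171514141616 8 81010111310 6 4
1919191919191919191919171516181912 7 8 6 4 4 4 4 4
22 13.9 1331.7
24 12.0 1492.1
26 11.2 1658.3
28 12.2 1831.4
30 14.0 2018.8
32 15.0 2197.0
34 16.9 2353.5
36 18.9 2479.3
38 19.4 2534.0
40 18.9 2502.6
42 17.5 2389.9
44 16.3 2226.6
```

```bash
python3 - <<'E'
from tgt import *
import pickle
for n,s in(("w5","L"),("w5","R"),("w6","L"),("w6","R"),("w9","R")):
    m,im=pickle.load(open(n+".pkl","rb")); a=patch(m,im,s,n=200)
    best=[]
    for lo,hi in((20,180),(60,140)):
        v=[]
        for al in range(14,50):
            q=cv2.warpAffine(a,cv2.getRotationMatrix2D((99.5,99.5),-al,1),(200,200)).astype(float)
            c=cv2.GaussianBlur(q[70:130,:].mean(0)[None],(9,1),2)[0]; v.append((np.diff(c[lo:hi])**2).sum())
        best.append(14+int(np.argmax(v)))
    al=best[1]; q=cv2.warpAffine(a,cv2.getRotationMatrix2D((99.5,99.5),-al,1),(200,200)).astype(float)
    print(n,s,best,(q[80:120,40:160:5].mean(0)).astype(int))
E
```

```text
w5 L [27, 26] [178 174 169 154 129 123 138 144 143 130 107  96  84  83 114 141 144 140
 120 106 111 120 120 117]
w5 R [38, 39] [188 171 143 130 126 124 137 145 146 140 117  91  74  73 106 140 145 145
 132 119 119 118 117 117]
w6 L [27, 27] [104  94  91  89  87 102 139 148 149 134  94  87  86  84 118 145 149 148
 133 121 120 120 120 119]
w6 R [40, 39] [115 109 105  98  83  91 133 148 148 128  84  70  70  72 107 144 149 147
 132 120 118 117 115 108]
w9 R [40, 38] [118 106  99  95  91 101 136 147 147 133  95  73  67  73 110 143 148 147
 133 120 118 116 114 112]
```

The patch analysis gives the left head 27°, confirming the earlier value, and the right head 39°. I'll use 39°.

```bash
python3 - <<'E'
from tgt import *
for h in(.04,.018,.001): print(h,*delta("R",39,h))
E
```

```text
0.04 [ 0.0897  0.0032 -0.116 ] [-0.1028 -0.0057  0.1761]
0.018 [ 0.163   0.0037 -0.2431] [-0.1028 -0.0057  0.1761]
0.001 [ 0.2197  0.0041 -0.3412] [-0.1028 -0.0057  0.1761]
```

Call:
servo_tool(moves=[{"linear":[0.09,0.003,-0.05],"rot":[-0.1,-0.006,0.176]},{"linear":[0.09,0.003,-0.116],"rot":[-0.1,-0.006,0.176]},{"linear":[0.163,0.004,-0.243],"rot":[-0.1,-0.006,0.176]},{"linear":[0.163,0.004,-0.243],"rot":[-0.1,-0.006,0.176]},{"linear":[0.163,0.004,-0.243],"rot":[-0.1,-0.006,0.176]}])

```text
clock: 15.75
position: [0.5363, -0.0605, 0.2381]
tool_rot: [2.714, 0.967, 0.731]
force: [-0.4, -0.1, -1.4]
finger_gap: 0.253
grip_force: 39.6
```

```bash
python3 - <<'E'
from tgt import *
s=manip.observe();print(s["clock"],{k:round(float(v),4) for k,v in tipstate("R").items()})
for h in(.001,): print(h,*delta("R",39,h))
E
```

```text
15.75 {'h': 0.0187, 'u': 0.0001, 'y': 0.0007, 'alpha': 38.8229, 'fN': -1.0294, 'fU': -1.0554, 'fY': -0.1199, 'mN': 0.0104}
0.001 [ 0.059  -0.0023 -0.1023] [-0.0062  0.0007  0.0032]
```

Call:
servo_tool(moves=[{"linear":[0.015,-0.002,-0.026],"rot":[0,0,0]},{"linear":[0.03,-0.002,-0.052],"rot":[0,0,0]},{"linear":[0.045,-0.002,-0.078],"rot":[0,0,0]},{"linear":[0.059,-0.002,-0.102],"rot":[0,0,0]},{"linear":[0.059,-0.002,-0.102],"rot":[0,0,0]}])

```text
clock: 16.25
position: [0.5458, -0.0609, 0.2227]
tool_rot: [2.713, 0.967, 0.731]
force: [1.0, 0.3, -1.0]
finger_gap: 0.26
grip_force: 39.6
```

```bash
python3 - <<'E'
from tgt import *
s=manip.observe();print(s["clock"],{k:round(float(v),4) for k,v in tipstate("R").items()})
for a in(60,80,90,106): print(a,*delta("R",a,.001))
E
```

```text
16.25 {'h': 0.0007, 'u': 0.0007, 'y': 0.0001, 'alpha': 38.8239, 'fN': -1.3666, 'fU': 0.377, 'fY': 0.2803, 'mN': -0.0128}
60 [-0.0056  0.0003 -0.0009] [-0.3559 -0.0003  0.6096]
80 [-0.0069 -0.0004 -0.0016] [-0.6895 -0.0031  1.1868]
90 [-0.0074 -0.0009 -0.0019] [-0.8563 -0.0045  1.4754]
106 [-0.0081 -0.002  -0.0023] [-1.1231 -0.0068  1.9372]
```

Call:
servo_tool(moves=[{"linear":[-0.003,0,0],"rot":[-0.11,0,0.19]},{"linear":[-0.005,0,0],"rot":[-0.22,0,0.38]},{"linear":[-0.006,0,-0.001],"rot":[-0.35,0,0.606]},{"linear":[-0.006,0,-0.001],"rot":[-0.47,-0.001,0.81]},{"linear":[-0.006,0,-0.001],"rot":[-0.47,-0.001,0.81]}])

```text
clock: 16.75
position: [0.545, -0.061, 0.2233]
tool_rot: [2.318, 1.547, 0.625]
force: [1.1, 0.8, -0.9]
finger_gap: 0.256
grip_force: 39.6
```

Call:
servo_tool(moves=[{"linear":[0,0,0],"rot":[-0.11,0,0.19]},{"linear":[-0.001,-0.001,0],"rot":[-0.22,-0.001,0.38]},{"linear":[-0.002,-0.001,-0.001],"rot":[-0.35,-0.003,0.606]},{"linear":[-0.002,-0.001,-0.001],"rot":[-0.45,-0.004,0.78]},{"linear":[-0.002,-0.001,-0.001],"rot":[-0.45,-0.004,0.78]}])

```text
clock: 17.25
position: [0.5448, -0.0611, 0.2232]
tool_rot: [1.849, 1.991, 0.501]
force: [1.2, 1.3, -0.5]
finger_gap: 0.256
grip_force: 39.6
```

```bash
python3 - <<'E'
from tgt import *
s=manip.observe();print(s["clock"],s["moment"],{k:round(float(v),4) for k,v in tipstate("R").items()})
for a in(106,): print(a,*delta("R",a,.001))
E
```

```text
17.25 [ 0.254  -0.1516  0.1795] {'h': 0.0016, 'u': 0.0008, 'y': 0.0002, 'alpha': 93.8461, 'fN': -1.039, 'fU': 0.7878, 'fY': 1.3035, 'mN': 0.029}
106 [-0.0019 -0.001  -0.0058] [-0.2047  0.0007  0.3496]
```

Call:
servo_tool(moves=[{"linear":[-0.001,0,-0.003],"rot":[-0.07,0,0.12]},{"linear":[-0.002,-0.001,-0.005],"rot":[-0.14,0,0.24]},{"linear":[-0.002,-0.001,-0.005],"rot":[-0.205,0,0.35]},{"linear":[-0.002,-0.001,-0.005],"rot":[-0.22,0,0.38]},{"linear":[-0.002,-0.001,-0.005],"rot":[-0.22,0,0.38]}])

```text
clock: 17.75
position: [0.5448, -0.0612, 0.2228]
tool_rot: [1.595, 2.165, 0.433]
force: [0.5, 2.3, 5.1]
finger_gap: 0.255
grip_force: 39.6
```

```bash
python3 - <<'E'
from tgt import *
s=manip.observe();print(s["clock"],s["moment"],{k:round(float(v),4) for k,v in tipstate("R").items()})
print(*delta("R",91,.001),delta("R",91,.065)[0])
E
```

```text
17.75 [ 0.7096 -0.836   0.4241] {'h': 0.0013, 'u': 0.0006, 'y': 0.0001, 'alpha': 106.869, 'fN': 4.1016, 'fU': 2.997, 'fY': 2.3297, 'mN': 0.0152}
[-0.001   0.001  -0.0026] [ 0.2633  0.0037 -0.4588] [-0.2143 -0.0004  0.3669]
```

Call:
servo_tool(moves=[{"linear":[0,0,0],"rot":[-0.05,0,0.087]},{"linear":[0,0,0],"rot":[-0.05,0,0.087]},{"linear":[0,0,0],"rot":[0.1,0,-0.17]},{"linear":[0,0,0],"rot":[0.26,0.004,-0.455]},{"linear":[0,0,0],"rot":[0.26,0.004,-0.455]}])

```text
clock: 18.25
position: [0.5442, -0.0615, 0.2221]
tool_rot: [1.904, 1.949, 0.512]
force: [0.4, -0.5, -0.4]
finger_gap: 0.257
grip_force: 39.6
```

Call:
servo_tool(moves=[{"linear":[-0.03,0,0.052],"rot":[0,0,0]},{"linear":[-0.1,0,0.173],"rot":[0,0,0]},{"linear":[-0.214,0,0.37],"rot":[0,0,0]},{"linear":[-0.214,0,0.37],"rot":[0,0,0]},{"linear":[-0.214,0,0.37],"rot":[0,0,0]}])

```text
clock: 18.75
position: [0.5118, -0.0614, 0.2783]
tool_rot: [1.893, 1.956, 0.509]
force: [-0.5, 0.9, -1.6]
finger_gap: 0.256
grip_force: 39.6
```

```bash
python3 - <<'E'
from tgt import *
import pickle
s=manip.observe();print(s["clock"],s["position"],{k:round(float(v),4) for k,v in tipstate("R").items()})
m,im=snap("wrist","w10");pickle.dump((m,im),open("w10.pkl","wb"))
show(patch(m,im,"R"))
g=cv2.cvtColor(im,cv2.COLOR_RGB2GRAY)
for r in (246,252,258,270): 
    b=np.where(g[r,270:370]<62)[0]+270; print(r,b.min(),b.max())
for nm in("R",):
  a=patch(m,im,nm,n=200);v=[]
  for al in range(60,121,2):
    q=cv2.warpAffine(a,cv2.getRotationMatrix2D((99.5,99.5),-al,1),(200,200)).astype(float)
    c=cv2.GaussianBlur(q[70:130,:].mean(0)[None],(9,1),2)[0]; v.append((np.diff(c[60:140])**2).sum())
  print(nm,60+2*int(np.argmax(v)))
m,im=pickle.load(open("w8.pkl","rb"));a=patch(m,im,"L",n=200);v=[]
for al in range(60,121,2):
    q=cv2.warpAffine(a,cv2.getRotationMatrix2D((99.5,99.5),-al,1),(200,200)).astype(float)
    c=cv2.GaussianBlur(q[70:130,:].mean(0)[None],(9,1),2)[0]; v.append((np.diff(c[60:140])**2).sum())
print("L",60+2*int(np.argmax(v)))
c=R.from_rotvec(s["tool_rot"]);Zs=R.from_euler("z",7.7,degrees=True).as_matrix()
Rt=R.from_matrix(Zs@np.diag([1,-1,-1.]))
print("rot to stand",(Rt*c.inv()).as_rotvec()/np.radians(30))
E
```

```text
18.75 [ 0.5118 -0.0614  0.2783] {'h': 0.0658, 'u': -0.0006, 'y': -0.0003, 'alpha': 91.5094, 'fN': -1.1041, 'fU': -1.2003, 'fY': 0.8734, 'mN': 0.0172}
21212121212121212121212121212121212121212121212120
21212121212121212121212121212121212121212121212120
21212121212121212121212121212121212121212121212120
21212121212121212121212121212121212121212121212120
21212121212121212121212121212121212121212121212120
21212121212121212121212121212121212121212121212120
20202020202020202019191919191920201920202020202120
19111111111111111111111111111111111111111112192120
1910 910111212121212121111101011111111111011192120
19121211141616161616161616161616161616161512182119
19131311141616161515161616161616161616161511181918
181312101415151511 9 91010101010121414141210111110
181210101516161611 7 7 7 7 7 7 7 912131511 8 8 8 7
1811 9101516161611 9 9 9 9 9 9 8 8 9111613 7 7 7 6
1810 9101516161616151515141515151515151510 7 7 7 7
1810 9 91516161616161616161616161616161614 9141515
1810 9 9111212131313131313131313131414141311192119
1910 9 9 9 9 9 9 9 9 9 9 9 9 9 9 91011121211192119
19141212121212121212121212121212121213151615202119
21181515151515151515151515151515151620202121212119
21181616161617181818181818151515151620212121212119
21212020212121212121212120171717171720212121212120
21212121212121212121212121212121212121212121212120
21212121212121212121212121212121212121212121212120
21212121212121212121212121212121212121212121212120
246 302 339
252 295 346
258 292 349
270 289 353
R 90
L 90
rot to stand [ 0.7285  0.814  -2.7364]
```

Both heads read 90° in the rectified patches. The driver goes back to the stand, keeping the present yaw, which is also the one for the handle.

Call:
servo_tool(moves=[{"linear":[0,0,0.2],"rot":[0,0.1,0]},{"linear":[-0.1,-0.2,0.25],"rot":[0,0.35,0]},{"linear":[-0.2,-0.45,0.25],"rot":[0,0.6,0]},{"linear":[-0.3,-0.7,0.25],"rot":[0,0.85,0]},{"linear":[-0.4,-1,0.25],"rot":[0,1,0]}])

```text
clock: 19.3
position: [0.4523, -0.212, 0.3144]
tool_rot: [-2.178, -2.251, 0.003]
force: [0.2, 1.4, -1.6]
finger_gap: 0.257
grip_force: 39.6
```

Call:
servo_tool(moves=[{"linear":[-0.02,-0.2,0],"rot":[0,0,0]},{"linear":[-0.04,-0.5,0],"rot":[0,0,0]},{"linear":[-0.04,-0.75,0],"rot":[0,0,0]},{"linear":[-0.04,-0.75,0],"rot":[0,0,0]},{"linear":[-0.04,-0.75,0],"rot":[0,0,0]}])

```text
clock: 19.8
position: [0.446, -0.3239, 0.3136]
tool_rot: [-2.184, -2.25, -0.002]
force: [-0.3, 0.3, -1.0]
finger_gap: 0.258
grip_force: 39.6
```

```bash
cat >> tgt.py <<'E'
def down(p,yaw,st=None):
    st=st or manip.observe(); Rt=R.from_matrix(R.from_euler("z",yaw,degrees=True).as_matrix()@np.diag([1,-1,-1.]))
    return (np.array(p)-st["position"])/.15,(Rt*R.from_rotvec(st["tool_rot"]).inv()).as_rotvec()/np.radians(30)
E
python3 - <<'E'
from tgt import *
s=manip.observe();print(s["clock"],s["position"],s["joint_pos"]);x=R.from_rotvec(s["tool_rot"]).as_matrix();print(x)
yaw=np.degrees(np.arctan2(x[1,0],x[0,0]));print(yaw)
for z in(.3,.16,.151): print(*down([.4445,-.3275,z],yaw))
E
```

```text
19.8 [ 0.446  -0.3239  0.3136] [ 0.8497  0.2196 -0.3275  1.6447  0.0699  1.2949  0.54  ]
[[-0.03    0.9995 -0.0034]
 [ 0.9995  0.03    0.0053]
 [ 0.0054 -0.0032 -1.    ]]
91.7168262968461
[-0.0102 -0.0241 -0.0904] [-0.0102 -0.0065 -0.    ]
[-0.0102 -0.0241 -1.0237] [-0.0102 -0.0065 -0.    ]
[-0.0102 -0.0241 -1.0837] [-0.0102 -0.0065 -0.    ]
```

Call:
servo_tool(moves=[{"linear":[-0.01,-0.024,-0.1],"rot":[-0.01,-0.006,0]},{"linear":[-0.01,-0.024,-0.3],"rot":[-0.01,-0.006,0]},{"linear":[-0.01,-0.024,-0.55],"rot":[-0.01,-0.006,0]},{"linear":[-0.01,-0.024,-0.8],"rot":[-0.01,-0.006,0]},{"linear":[-0.01,-0.024,-0.95],"rot":[-0.01,-0.006,0]}])

```text
clock: 20.3
position: [0.4441, -0.3252, 0.1698]
tool_rot: [-2.185, -2.257, 0.0]
force: [-0.1, -0.4, -0.9]
finger_gap: 0.256
grip_force: 39.6
```

Call:
servo_tool(moves=[{"linear":[0,0,-0.05],"rot":[0,0,0]},{"linear":[0,0,-0.09],"rot":[0,0,0]},{"linear":[0,0,-0.12],"rot":[0,0,0]},{"linear":[0,0,-0.13],"rot":[0,0,0]},{"linear":[0,0,-0.13],"rot":[0,0,0]}])

```text
clock: 20.8
position: [0.445, -0.3275, 0.1538]
tool_rot: [2.186, 2.252, -0.0]
force: [-0.1, -0.0, -1.3]
finger_gap: 0.256
grip_force: 39.6
```

Call:
servo_tool(moves=[{"linear":[0,0,-0.01],"rot":[0,0,0]},{"linear":[0,0,-0.02],"rot":[0,0,0]},{"linear":[0,0,-0.02],"rot":[0,0,0]}])

```text
clock: 21.1
position: [0.4447, -0.3274, 0.1502]
tool_rot: [2.186, 2.252, -0.001]
force: [0.1, 0.5, -1.2]
finger_gap: 0.254
grip_force: 39.6
```

Call:
servo_tool(moves=[{"linear":[0,0,-0.003],"rot":[0,0,0]},{"linear":[0,0,-0.003],"rot":[0,0,0]},{"linear":[0,0,-0.003],"rot":[0,0,0]},{"linear":[0,0,-0.003],"rot":[0,0,0]},{"linear":[0,0,-0.003],"rot":[0,0,0]}], hand=0.7)

```text
clock: 21.6
position: [0.4447, -0.3274, 0.1498]
tool_rot: [2.186, 2.252, -0.001]
force: [-0.4, -0.5, 0.1]
finger_gap: 0.645
grip_force: 0.0
```

Call:
servo_tool(moves=[{"linear":[0,0,0.1],"rot":[0,0,0]},{"linear":[0,0,0.3],"rot":[0,0,0]},{"linear":[0,0,0.6],"rot":[0,0,0]},{"linear":[0,0,0.9],"rot":[0,0,0]},{"linear":[0,0,1],"rot":[0,0,0]}])

```text
clock: 22.1
position: [0.4458, -0.3279, 0.3044]
tool_rot: [2.182, 2.249, 0.0]
force: [0.2, -0.4, 0.3]
finger_gap: 0.702
grip_force: 0.0
```

```bash
python3 - <<'E'
from tgt import *
s=manip.observe();print(s["clock"],s["position"],s["finger_gap"])
m,im=snap("wrist","w11")
for r in manip.regions_of("wrist","driver")[:3]: print(round(r["confidence"],2),np.round(r["extent"]))
D=np.array([.4445,-.3275,0])
print(proj(m,[D+[0,0,.203],D+[0,0,.118],D+[.018,0,.118],D-[.018,0,-.118],D+[0,.018,.118],D-[0,.018,-.118]]))
m,im=snap("scene");print(proj(m,[D+[0,0,.203],D+[0,0,.11]]))
for r in manip.regions_of("scene","driver")[:3]: print(round(r["confidence"],2),np.round(r["extent"]))
E
```

```text
22.1 [ 0.4458 -0.3279  0.3044] 0.7016694117411881
0.86 [334. 170. 413. 329.]
0.69 [366.  21. 433. 203.]
0.56 [296. 191. 338. 254.]
[[318.6061 237.9592]
 [318.4479 212.0078]
 [339.2389 212.6095]
 [297.6319 211.4179]
 [319.0651 191.3734]
 [317.8467 232.1503]]
[[214.4801 247.8112]
 [218.0068 282.5688]]
0.95 [263. 287. 291. 332.]
0.91 [211. 245. 225. 286.]
0.66 [322. 188. 412. 231.]
```

The driver is standing in the stand: the detected extent matches the prediction for the collar and handle. Next, the handle's position.

```bash
python3 - <<'E'
from tgt import *
import pickle
F=np.array([.6177,-.0011,.0962])
res=[]
for n,box in(("w4",(270,370,50,100)),("w5",(280,362,120,165))):
    m,im=pickle.load(open(n+".pkl","rb"));g=cv2.cvtColor(im,cv2.COLOR_RGB2GRAY)
    x0,x1,y0,y1=box;k=(g[y0:y1,x0:x1]<70)
    rows=k.sum(1); br=np.where(rows>35)[0]
    ys=y0+br.mean(); xs=x0+np.where(k[br].any(0))[0]; c=((xs.min()+xs.max())/2,ys)
    print(n,c,len(br),xs.min(),xs.max())
    o,d=ray(m,[c]); P=o+d[0]*(((F+.04*N-o)@N)/(d[0]@N)); e=P-F; print("grip",P,"face frame",e@U,e@Y); res.append((o,d[0]))
    # tilt of the bar
    kk=np.argwhere(k[br]); 
A=np.c_[res[0][1],-res[1][1]];t=np.linalg.lstsq(A,res[1][0]-res[0][0],rcond=None)[0]
p=res[0][0]+t[0]*res[0][1];q=res[1][0]+t[1]*res[1][1];e=(p+q)/2-F;print("tri",(p+q)/2,np.linalg.norm(p-q),"N height",e@N,e@U,e@Y)
s=manip.observe()
# grasp: tool z=-N, tool x along Y(alpha 90)
S["G"]=F+.04*N
TIP[:]=[0,0,-.019]
for h in(.06,0): print(goal("G",90,h)[0],*delta("G",90,h))
E
```

```text
w4 (np.float64(319.5), np.float64(82.0)) 11 284 355
grip [ 0.5976 -0.0007  0.1308] face frame -0.00010342440282111107 0.0005276559036020166
w5 (np.float64(320.5), np.float64(153.5)) 10 286 355
grip [ 0.5976 -0.0003  0.1308] face frame -7.749442399491296e-05 0.0008877764757606543
tri [ 0.5976 -0.0005  0.1306] 0.00035999841208552406 N height 0.03986247227014055 -0.00016850970624309597 0.0007080535539484327
[ 0.5772 -0.0014  0.1663] [ 0.8847  2.1729 -0.8859] [ 0.0218 -0.9975 -0.0425]
[ 0.6072 -0.0012  0.1144] [ 1.0847  2.1742 -1.2323] [ 0.0218 -0.9975 -0.0425]
```

The handle's bar is at (0.5976, -0.0005, 0.1307), which is 39.9 mm above the face, as the text says. I approach it tilted.

Call:
servo_tool(moves=[{"linear":[0.08,0.2,0],"rot":[0,-0.1,0]},{"linear":[0.16,0.4,0],"rot":[0.005,-0.3,-0.01]},{"linear":[0.25,0.6,0],"rot":[0.01,-0.5,-0.02]},{"linear":[0.33,0.8,0],"rot":[0.015,-0.75,-0.03]},{"linear":[0.4,1,0],"rot":[0.022,-0.9975,-0.0425]}])

```text
clock: 22.8
position: [0.5045, -0.1766, 0.2988]
tool_rot: [1.92, 1.929, 0.521]
force: [2.1, 1.9, 1.3]
finger_gap: 0.702
grip_force: 0.0
```

Call:
servo_tool(moves=[{"linear":[0.1,0.3,0],"rot":[0,0,0]},{"linear":[0.2,0.6,-0.1],"rot":[0,0,0]},{"linear":[0.35,0.9,-0.25],"rot":[0,0,0]},{"linear":[0.48,1,-0.4],"rot":[0,0,0]},{"linear":[0.48,1,-0.55],"rot":[0,0,0]}])

```text
clock: 23.3
position: [0.5778, -0.0239, 0.216]
tool_rot: [1.918, 1.938, 0.522]
force: [-0.8, -0.9, -0.7]
finger_gap: 0.701
grip_force: 0.0
```

Call:
servo_tool(moves=[{"linear":[0,0.17,-0.15],"rot":[0,0,0]},{"linear":[0,0.17,-0.33],"rot":[0,0,0]},{"linear":[0,0.17,-0.33],"rot":[0,0,0]},{"linear":[0,0.17,-0.33],"rot":[0,0,0]}])

```text
clock: 23.7
position: [0.5762, -0.0016, 0.1674]
tool_rot: [1.922, 1.935, 0.518]
force: [0.7, -0.4, 0.8]
finger_gap: 0.7
grip_force: 0.0
```

```bash
cat >> tgt.py <<'E'
S["G"]=np.array([.5977,-.0005,.1308])
E
python3 - <<'E'
from tgt import *
TIP[:]=[0,0,-.019]
s=manip.observe();print(s["clock"],s["position"],s["joint_pos"],tipstate("G"))
for h in(.06,0.0): print(*delta("G",90,h))
E
```

```text
23.7 [ 0.5762 -0.0016  0.1674] [ 0.4914  0.1862 -0.6048  2.1836  0.4723  0.3114 -0.4852] {'h': np.float64(0.06140971443925767), 'u': np.float64(-0.0003187462268878956), 'y': np.float64(-0.0009859409150254751), 'alpha': np.float64(90.0174642110402), 'fN': np.float64(0.32788957481930625), 'fU': np.float64(1.0102158582797376), 'fY': np.float64(-0.4061409136266198), 'mN': np.float64(0.02254864485897222)}
[ 0.0067  0.0065 -0.007 ] [-0.001  -0.0028 -0.0013]
[ 0.2067  0.0078 -0.3534] [-0.001  -0.0028 -0.0013]
```

Descend along the normal, then close.

Call:
servo_tool(moves=[{"linear":[0.05,0.007,-0.085],"rot":[0,0,0]},{"linear":[0.1,0.007,-0.17],"rot":[0,0,0]},{"linear":[0.15,0.008,-0.255],"rot":[0,-0.003,0]},{"linear":[0.203,0.008,-0.347],"rot":[0,-0.003,0]},{"linear":[0.203,0.008,-0.347],"rot":[0,-0.003,0]}])

```text
clock: 24.2
position: [0.6076, -0.0013, 0.1157]
tool_rot: [1.921, 1.932, 0.519]
force: [-0.9, 0.6, 0.8]
finger_gap: 0.704
grip_force: 0.0
```

Call:
servo_tool(moves=[{"linear":[0,0,0],"rot":[0,0,0]},{"linear":[0,0,0],"rot":[0,0,0]},{"linear":[0,0,0],"rot":[0,0,0]},{"linear":[0,0,0],"rot":[0,0,0]},{"linear":[0,0,0],"rot":[0,0,0]}], hand=0, squeeze=40)

```text
clock: 24.7
position: [0.6072, -0.0008, 0.1161]
tool_rot: [1.92, 1.932, 0.52]
force: [0.4, 0.3, 0.5]
finger_gap: 0.308
grip_force: 0.0
```

Call:
servo_tool(moves=[{"linear":[0,0,0],"rot":[0,0,0]},{"linear":[0,0,0],"rot":[0,0,0]},{"linear":[0,0,0],"rot":[0,0,0]},{"linear":[0,0,0],"rot":[0,0,0]},{"linear":[0,0,0],"rot":[0,0,0]}])

```text
clock: 25.2
position: [0.6071, -0.0006, 0.1157]
tool_rot: [1.92, 1.933, 0.52]
force: [-1.1, 0.1, 1.1]
finger_gap: 0.093
grip_force: 40.0
```

```bash
python3 - <<'E'
from tgt import *
TIP[:]=[0,0,-.019]
s=manip.observe();print(s["clock"],s["grip_force"],s["finger_gap"],tipstate("G"))
E
```

```text
25.2 40.000296235084534 0.09299322160591583 {'h': np.float64(0.0012182624923563075), 'u': np.float64(0.0005430963540824176), 'y': np.float64(-0.00020225936790007752), 'alpha': np.float64(90.0072023012681), 'fN': np.float64(1.466413499686996), 'fU': np.float64(-0.3791536087286912), 'fY': np.float64(0.05919152599298051), 'mN': np.float64(0.026193794884496597)}
```

Call:
servo_tool(moves=[{"linear":[-0.01,0,0.017],"rot":[0,0,0]},{"linear":[-0.02,0,0.035],"rot":[0,0,0]},{"linear":[-0.03,0,0.052],"rot":[0,0,0]},{"linear":[-0.04,0,0.07],"rot":[0,0,0]},{"linear":[-0.04,0,0.07],"rot":[0,0,0]}])

```text
clock: 25.7
position: [0.6011, -0.0008, 0.1267]
tool_rot: [1.92, 1.932, 0.52]
force: [0.7, -0.3, -1.9]
finger_gap: 0.089
grip_force: 40.0
```

Call:
servo_tool(moves=[{"linear":[-0.04,0,0.07],"rot":[0,0,0]},{"linear":[-0.1,0,0.173],"rot":[0,0,0]},{"linear":[-0.17,0,0.29],"rot":[0,0,0]},{"linear":[-0.25,0,0.45],"rot":[0,0,0]},{"linear":[-0.3,0,0.65],"rot":[0,0,0]}])

```text
clock: 26.2
position: [0.5548, -0.0003, 0.2234]
tool_rot: [1.921, 1.935, 0.519]
force: [0.1, -0.5, -0.3]
finger_gap: 0.092
grip_force: 40.0
```

Call:
servo_tool(moves=[{"linear":[-0.05,0.1,0.1],"rot":[0,0.15,0]},{"linear":[-0.15,0.3,0.1],"rot":[0,0.35,0]},{"linear":[-0.25,0.5,0.1],"rot":[0,0.55,0]},{"linear":[-0.3,0.75,0.1],"rot":[0,0.8,0]},{"linear":[-0.35,1,0.1],"rot":[0,1,0]}])

```text
clock: 26.7
position: [0.5039, 0.1497, 0.2395]
tool_rot: [-2.216, -2.224, -0.0]
force: [0.2, 0.4, -2.0]
finger_gap: 0.094
grip_force: 40.0
```

Call:
servo_tool(moves=[{"linear":[0,0.2,0],"rot":[0,0,0]},{"linear":[0,0.45,0],"rot":[0,0,0]},{"linear":[0,0.7,0],"rot":[0,0,0]},{"linear":[0,0.9,0],"rot":[0,0,0]},{"linear":[0,1,0],"rot":[0,0,0]}])

```text
clock: 27.2
position: [0.5029, 0.3022, 0.2386]
tool_rot: [-2.211, -2.229, -0.006]
force: [-0.8, -0.3, -2.0]
finger_gap: 0.09
grip_force: 40.0
```

```bash
python3 - <<'E'
from tgt import *
s=manip.observe();print(s["clock"],s["position"],s["force"],s["grip_force"],s["joint_pos"]);x=R.from_rotvec(s["tool_rot"]).as_matrix()
yaw=np.degrees(np.arctan2(x[1,0],x[0,0]));print(yaw)
for z in(.15,.03): print(*down([.481,.33,z],90,s))
m,im=snap("wrist","p1")
m,im=snap("scene")
for r in manip.regions_of("scene","panel")[:2]+manip.regions_of("scene","mat")[:1]: print(round(r["confidence"],2),np.round(r["extent"]))
E
```

```text
27.2 [0.5029 0.3022 0.2386] [-0.7697 -0.2783 -2.0308] 39.99960780143738 [ 0.0804  0.4499 -0.8934  1.6554  0.3682  1.2115 -0.8867]
90.46444097381895
[-0.1457  0.1857 -0.5904] [-0.0081  0.0029 -0.0155]
[-0.1457  0.1857 -1.3904] [-0.0081  0.0029 -0.0155]
0.91 [346. 135. 404. 168.]
0.7 [322. 188. 413. 231.]
```

View pics/p1.png

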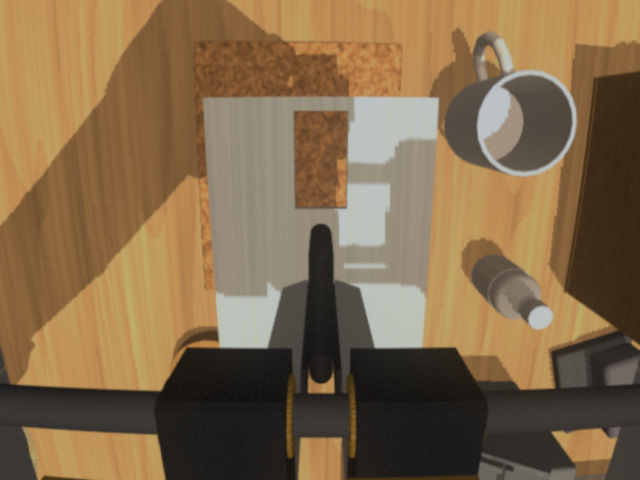

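The panel is held by its handle, square to the tool, with its near part over the mat. The mat's far corners are at (195,42) and (402,42). The mug and glue lie off to the right. I centre it and lower.

Call:
servo_tool(moves=[{"linear":[-0.07,0.1,0],"rot":[-0.008,0.003,-0.015]},{"linear":[-0.145,0.186,-0.1],"rot":[-0.008,0.003,-0.015]},{"linear":[-0.145,0.186,-0.4],"rot":[-0.008,0.003,-0.015]},{"linear":[-0.145,0.186,-0.7],"rot":[-0.008,0.003,-0.015]},{"linear":[-0.145,0.186,-0.95],"rot":[-0.008,0.003,-0.015]}])

```text
clock: 27.9
position: [0.4821, 0.3253, 0.0942]
tool_rot: [2.225, 2.216, -0.002]
force: [1.7, 0.5, -2.8]
finger_gap: 0.093
grip_force: 40.0
```

Call:
servo_tool(moves=[{"linear":[0,0,-0.15],"rot":[0,0,0]},{"linear":[0,0,-0.27],"rot":[0,0,0]},{"linear":[0,0,-0.36],"rot":[0,0,0]},{"linear":[0,0,-0.36],"rot":[0,0,0]},{"linear":[0,0,-0.36],"rot":[0,0,0]}])

```text
clock: 28.4
position: [0.4823, 0.3274, 0.043]
tool_rot: [2.223, 2.218, 0.001]
force: [-0.3, -0.2, -1.5]
finger_gap: 0.093
grip_force: 40.0
```

Now 15 mm above contact; slow steps.

Call:
servo_tool(moves=[{"linear":[0,0,-0.03],"rot":[0,0,0]},{"linear":[0,0,-0.06],"rot":[0,0,0]},{"linear":[0,0,-0.08],"rot":[0,0,0]},{"linear":[0,0,-0.08],"rot":[0,0,0]}])

```text
clock: 28.8
position: [0.4817, 0.3271, 0.0299]
tool_rot: [2.223, 2.218, -0.001]
force: [0.7, 0.5, -2.3]
finger_gap: 0.095
grip_force: 40.0
```

Call:
servo_tool(moves=[{"linear":[0,0,-0.01],"rot":[0,0,0]},{"linear":[0,0,-0.012],"rot":[0,0,0]},{"linear":[0,0,-0.012],"rot":[0,0,0]}])

```text
clock: 29.1
position: [0.4819, 0.3273, 0.0284]
tool_rot: [2.223, 2.218, -0.001]
force: [-0.3, 0.8, -1.8]
finger_gap: 0.091
grip_force: 40.0
```

Call:
servo_tool(moves=[{"linear":[0,0,-0.007],"rot":[0,0,0]},{"linear":[0,0,-0.007],"rot":[0,0,0]}])

```text
clock: 29.3
position: [0.482, 0.3274, 0.0283]
tool_rot: [2.223, 2.218, -0.0]
force: [-5.0, -5.2, 16.3]
finger_gap: 0.094
grip_force: 40.0
```

Call:
servo_tool(moves=[{"linear":[0,0,-0.007],"rot":[0,0,0]},{"linear":[0,0,-0.007],"rot":[0,0,0]}])

```text
clock: 29.5
position: [0.482, 0.3274, 0.0282]
tool_rot: [2.222, 2.217, -0.0]
force: [-10.3, -11.5, 35.3]
finger_gap: 0.095
grip_force: 40.0
```

Contact at 0.0283, as predicted. I back off slightly and release.

Call:
servo_tool(moves=[{"linear":[0,0,0.01],"rot":[0,0,0]},{"linear":[0,0,0.01],"rot":[0,0,0]}])

```text
clock: 29.7
position: [0.4821, 0.3274, 0.0283]
tool_rot: [2.223, 2.218, 0.0]
force: [-1.5, -2.4, 10.1]
finger_gap: 0.097
grip_force: 40.0
```

Call:
servo_tool(moves=[{"linear":[0,0,0],"rot":[0,0,0]},{"linear":[0,0,0],"rot":[0,0,0]},{"linear":[0,0,0],"rot":[0,0,0]},{"linear":[0,0,0],"rot":[0,0,0]},{"linear":[0,0,0],"rot":[0,0,0]}], hand=0.5)

```text
clock: 30.2
position: [0.4819, 0.3272, 0.0277]
tool_rot: [2.223, 2.218, -0.001]
force: [1.0, -0.4, -0.6]
finger_gap: 0.48
grip_force: 0.0
```

Call:
servo_tool(moves=[{"linear":[0,0,0.1],"rot":[0,0,0]},{"linear":[0,0,0.3],"rot":[0,0,0]},{"linear":[0,0,0.6],"rot":[0,0,0]},{"linear":[0,0,0.9],"rot":[0,0,0]},{"linear":[0,0,1],"rot":[0,0,0]}])

```text
clock: 30.7
position: [0.4827, 0.3286, 0.1831]
tool_rot: [2.222, 2.218, 0.008]
force: [-0.3, 0.8, -0.5]
finger_gap: 0.499
grip_force: 0.0
```

Call:
servo_tool(moves=[{"linear":[-0.1,0,0.2],"rot":[0,0,0]},{"linear":[-0.2,0,0.4],"rot":[0,0,0]},{"linear":[-0.2,0,0.4],"rot":[0,0,0]},{"linear":[-0.2,0,0.4],"rot":[0,0,0]}])

```text
clock: 31.1
position: [0.452, 0.3271, 0.2385]
tool_rot: [2.222, 2.218, 0.001]
force: [-0.0, -0.1, -0.3]
finger_gap: 0.501
grip_force: 0.0
```

```bash
python3 - <<'E'
from tgt import *
s=manip.observe();print(s["clock"],s["position"],s["force"])
m,im=snap("wrist")
for l in("panel","mat"):
    for r in manip.regions_of("wrist",l)[:1]:
        q=quad(r["mask"]);c=atz(m,q,.011 if l=="panel" else .006)[:,:2]
        print(l,round(r["confidence"],2),np.round(r["extent"]),c.mean(0),[round(float(np.linalg.norm(c[i+1]-c[i])),3) for i in(0,1)])
P=np.array([.482,.3274,.011]);print(proj(m,[P+[a,b,0] for a in(-.052,.052) for b in(-.088,.088)]))
m,im=snap("top")
for l in("panel","driver","mat"):
    for r in manip.regions_of("top",l)[:3]: print(l,round(r["confidence"],2),np.round(r["extent"]),atz(m,[r["mask"].nonzero()[1].mean(),r["mask"].nonzero()[0].mean()],.01))
E
```

```text
31.1 [0.452  0.3271 0.2385] [-0.041  -0.0555 -0.3268]
panel 0.68 [297. 112. 411. 292.] [0.4828 0.3278] [0.103, 0.175]
mat 0.8 [247.  68. 456. 316.] [0.4822 0.3322] [0.241, 0.19]
[[299.0734 290.1992]
 [296.3939 109.513 ]
 [401.5111 289.8104]
 [410.0978 109.8704]]
panel 0.8 [174. 249. 223. 287.] [[0.4879 0.3065 0.01  ]]
driver 0.8 [357. 228. 423. 263.] [[ 0.5251 -0.2225  0.01  ]]
driver 0.77 [411. 242. 472. 264.] [[ 0.5123 -0.3643  0.01  ]]
driver 0.51 [419. 264. 438. 280.] [[ 0.4515 -0.3493  0.01  ]]
mat 0.83 [156. 235. 232. 303.] [[0.5048 0.272  0.01  ]]
mat 0.49 [419. 265. 438. 279.] [[ 0.4514 -0.3497  0.01  ]]
```

The panel lies flat on the mat (103 x 175 mm seen), with its centre within 5 mm of the mat's. The driver is in the stand.

```bash
python3 -c "
from cell import manip
print(manip.finish_job())"
```

```text
the job is handed in; nothing more can be done
None
```

I handed the job in at about 31 s: both fasteners read 90° in the last pictures, the driver is back in its stand, and the panel lies flat on the mat, handle up, about 5 mm off centre; the hand-in gave no verdict.

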